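Hold the cover over the open housing

ROBOT

A 6-joint arm with a two-finger parallel gripper is mounted at the origin on a cart in front of the work surface, level with it; the furniture and walls round the work are solid. World frame = base frame: x ahead of the robot, y to its left, z up, the work surface at z = 0. Lengths are in m, angles in rad, forces in N, time in s.
With the tool pointing down it reaches from about 0.375 to 0.9 m from the base axis. Payload 3.1 kg.
Tool frame: the origin (TCP) lies on the centre line of the jaws, within the pads' length; the fingertips stand 25 mm ahead of it and the grasp point (between the pads) lies 6 mm ahead of it; x points along the fingers, y is the direction in which the jaws open and shut, and the axes are right-handed (so a half turn about x gives the same grasp; the last joint's range is limited). The gripper opens to 87 mm and grips with 3 to 60 N. Pads are 19 mm wide; open, the fingers measure 117 mm over their backs; the gripper's body (75 mm by 190 mm) begins 51 mm behind the grasp point.
Start: joints at [-1.335, 0.527, 1.433, -0, 1.181, -0.178], TCP at [0.251, -0.572, 0.214] pointing down, gripper open.
Joint ranges: [-3.08, 3.08], [-0.75, 2.2], [0.22, 2.44], [-1.43, 4.57], [0, 2.65], [-2.85, 2.85]. Speed limits (rad/s): [2.79, 2.79, 3.14, 3.14, 3.14, 3.14].

INTERFACE

Orientations are given as a unit quaternion [x, y, z, w].
In Python, from rig import robot gives the robot as it stands. The module is installed in compiled form; this text tells all that it offers.
- The arm moves only by the tool move_arm, never from a script. Its argument "commands" is a list of rows, each a list of 5 numbers: the gripper's target within -1 to 1 (shut at 1, half-way at 0, fully open at -1), then the shift along the tool's x, y, z in mm, then the turn about the tool's x in degrees. A call has 1 to 8 rows; each row is the pose to reach, as a shift and turn from the pose commanded when the call began, along the tool's axes at that moment; what a row does not reach only later rows make up. A row lasts 1/12 s, in which the tool goes at most 41.7 mm and 7.16 degrees, less where a joint would pass 70% of its speed; a pose out of reach is approached as far as the arm can. A call with a gripper value outside its range is refused whole. The fingers move at their own pace and stop on an object; "newtons" is the grip in N (left out, the last holds). Time passes only in rows, so rows that repeat a pose let the fingers close. It gives the time, the measured TCP pose, the force and the opening at its end, in the units of the state.
- robot.get_obs(): the state, without advancing time (a new reading comes with each control period).
- robot.camera(name): name is "scene" or "top" or "wrist"; returns a dict with "image" (384x512x3 uint8, red, green, blue), "fx", "fy", "cx", "cy" (pixels), "xyz" and "rotation" of the camera in the world; the wrist camera has in their place "tool_from_camera" (4x4, takes a point from camera to tool coordinates, whose origin is the TCP and whose axes are the tool frame's). Camera axes: x right, y down, z forward; pixel columns grow to the right and rows downward; lengths in m; the calibration is good to about 2 mm. A picture is of the moment at which its call begins: read the wrist's pose just before it. There is no depth.
- robot.hand_in(): hands the job in, once; it reports no verdict.
Trained networks look in a picture, given as the dict that the camera call returned (one of the last four; its "shot" number tells which), for a name from the list of things; names that differ only in an ending like _2 or _b are one class to them, and where a whole thing is asked for, a point or a joint stands for the part that bears it (a point fixed in the world has none). Each returns a list of dicts, best first, with "p" (0 to 1); they miss things now and then, are a little off and sometimes report something else, mostly with a low value. They report only what shows in the picture. A call takes as long as a camera call. They do not tell look-alikes from the thing itself.
- robot.regions_of(picture, name): "pixels" (384x512 bool, what is visible of it) and "bbox" ([left, top, right, bottom] in pixels, round what is visible of it).
The state is a dict: "time": time; "q": joint angles; "joint_velocities": joint speeds; "joint_torque": joint torques, N m; "position": TCP position; "tool_rot": TCP orientation; "ft_force": force on the tool from outside, world axes, zero at the start; "moment": the same for the moment, N m; "grip_width": finger opening in m.
Only numpy, scipy, OpenCV 4.12 (cv2) and the standard library are available. Lean on these libraries where they do the work, as an engineer would, in place of code of your own. Each camera call takes 0.05 s, during which the arm holds its last target.

TASK

First take the steel bar off the open aluminium housing and lay it flat on the bench. Then pick up the housing's cover plate by its handle and hold it level, hovering about a centimetre above the housing without touching it, turned so that each of its three holes is right above the matching threaded hole, ready for someone to drop the screws in. Finish while still holding it there, and leave the spool, the tub, the side cutters and the screwdriver where they are.

Things in the scene. Friction and masses are not known exactly. Their poses are not given: they have to be found in the camera images.
- housing: Open aluminium housing, circuit board inside, fixed to the bench. 110 mm long (x), 80 wide (y), 45 high; corners at the +x end cut at 45 degrees, so that end is 44 mm wide. Low foot lugs stick out 17 mm at its sides. Origin: centre of the 110 x 80 outline, at bench level; z up, x toward the narrow end. Threaded holes in the rim: two at the wide end, one at the narrow end.
- thread_a (a point): Mouth of the 5 mm threaded hole at the housing's wide end, +y side: (-43, 28, 45) mm in the housing's frame.
- thread_b (a point): Mouth of the threaded hole at the housing's wide end, -y side: (-43, -28, 45) mm in the housing's frame.
- thread_c (a point): Mouth of the threaded hole at the housing's narrow end: (43, 0, 45) mm in the housing's frame.
- cover: Loose aluminium cover plate, about 0.16 kg, flat on the bench, handle up. 4 mm thick, outline as the housing (110 x 80, 44 wide at the +x end). Origin: centre of the 110 x 80 outline on the underside; z up, x toward the narrow end. On top, along x, a dark steel handle bar 64 mm long, 10 wide (y), 14 high, 32 to 46 mm above the underside, on two 8 mm posts 50 mm apart; free below and beside.
- cover_grip (a point): Middle of the cover's handle bar, close to the cover's centre of mass: (-5, 0, 39) mm in the cover's frame. Grip across the 10 mm width (along the cover's y).
- hole_a (a point): Centre of the 13 mm through hole at the cover's wide end, +y side, on the underside: (-43, 28, 0) mm in the cover's frame. Belongs over thread_a.
- hole_b (a point): Centre of the 13 mm hole at the cover's wide end, -y side, on the underside: (-43, -28, 0) mm in the cover's frame. Belongs over thread_b.
- hole_c (a point): Centre of the 13 mm hole at the cover's narrow end, on the underside: (43, 0, 0) mm in the cover's frame. Belongs over thread_c.
- bar: Ground steel bar, loose, about 0.11 kg, 14 mm wide (x), 130 long (y), 9 high, lying across the housing's rim (underside 44.5 mm above the bench). Origin: centre of its underside; z up. A free place to lay it, along world x, is around x 0.47, y 0.28; beyond it a feeder unit 95 mm high begins at y 0.36.
- spool: Reel of solder wire, 54 mm across, 30 mm high, a loose bystander. Origin: centre of its underside.
- tub: Round yellow tub of brass wool, 44 mm across, 25 mm high, a loose bystander. Origin: centre of its underside.
- cutters: Small side cutters with red grips, 52 x 85 x 10 mm, lying flat, a loose bystander. Origin: centre of the underside.
- screwdriver: Screwdriver with a yellow handle, 107 mm long, 17 mm thick, lying flat, a loose bystander. Origin: centre of the underside.
Things that resemble listed ones, but are neither listed nor needed, are in the scene too. There is more than one size of the bar; the one meant has the size given above.

How it is judged:
By the outcome, as a careful person would: the job done as asked, in the order asked, and still so for the second after the job is handed in, while the arm keeps its last pose, push and grip.
It also fails if it takes over 50 s, if anything falls off the work surface, if the arm or the gripper's body presses on something with over 40 N, if the wrist force passes 120 N, or if a joint passes its speed limit or range.

## Working session

There is one attempt and no reset: what is moved stays moved. The work goes in short steps, Python scripts to look and compute and a tool call to move; the robot and the scene stay as the last step left them, time stands still between calls to the robot, and variables do not carry over. Pictures are saved under pics/ and viewed, and the job is handed in when it is done.

Besides the shell and the picture viewer there is one more tool, called after "Call:" as a command line: name --pt "numbers of a row" for each row, then --argument value for the rest. move_arm: Moves the arm, as the interface text tells. Its arguments: {"type":"object","properties":{"commands":{"type":"array","items":{"type":"array","items":{"type":"number"}}},"newtons":{"type":"number"}},"required":["commands"]}

```bash
mkdir -p pics; cat > look.py <<'E'
import cv2,sys
from rig import robot
E
python3 - <<'E'
import cv2,numpy as np
from rig import robot
o=robot.get_obs()
for k in o: print(k,o[k])
for n in("scene","top"):
    p=robot.camera(n); cv2.imwrite(f"pics/{n}0.png",p["image"][:,:,::-1])
    print(n,{k:(np.round(v,4).tolist() if not isinstance(v,(int,str)) else v) for k,v in p.items() if k!="image"})
    for t in("housing","cover","bar","spool","tub","cutters","screwdriver"):
        print(t,[(round(float(r["p"]),2),list(map(int,r["bbox"])),int(r["pixels"].sum())) for r in robot.regions_of(p,t)])
E
```

```text
time 0.0
q [-1.33553553e+00  5.28458481e-01  1.43389370e+00  1.88951858e-05
  1.18139768e+00 -1.78479904e-01]
joint_velocities [ 3.56614389e-04  1.11436211e-05  1.95482862e-04  7.75890541e-04
 -4.23735772e-04 -3.18047959e-04]
joint_torque [ 3.75257505e-04 -4.40039706e+01 -1.76593423e+01  6.32227748e-02
  5.80560474e-02 -1.51222398e-04]
position [ 0.25114025 -0.57150874  0.21337911]
tool_rot [-0.69201487 -0.1459983   0.69204582 -0.14447318]
ft_force [-0.06044339  0.3723553  -0.07585346]
moment [ 0.04762606 -0.0298038  -0.02794986]
grip_width 0.08669076736016587
scene {'fx': 393.8045, 'fy': 393.8045, 'cx': 256.4227, 'cy': 192.9034, 'xyz': [0.0776, 0.4517, 0.8216], 'rotation': [-0.3449, 0.872, -0.32, 0.1347], 'shot': 1}
housing [(0.55, [284, 172, 326, 218], 1117)]
cover [(0.6, [222, 228, 267, 265], 1025)]
bar [(0.72, [293, 169, 319, 201], 185), (0.58, [312, 166, 345, 170], 168)]
spool [(0.25, [290, 168, 319, 201], 270)]
tub [(0.71, [310, 130, 321, 142], 142)]
cutters []
screwdriver [(0.65, [134, 256, 153, 273], 169)]
top {'fx': 451.8955, 'fy': 451.8955, 'cx': 263.7234, 'cy': 192.829, 'xyz': [0.2625, -0.0411, 1.4726], 'rotation': [0.7064, -0.7017, 0.0585, -0.0725], 'shot': 2}
housing [(0.57, [281, 192, 312, 231], 665)]
cover [(0.58, [212, 197, 249, 225], 669)]
bar [(0.66, [275, 208, 320, 214], 153)]
spool [(0.57, [184, 140, 198, 158], 241)]
tub []
cutters [(0.65, [377, 228, 391, 235], 36)]
screwdriver [(0.51, [166, 174, 180, 175], 32)]
```

```bash
python3 - <<'E'
import cv2
for n in("scene","top"):
    im=cv2.imread(f"pics/{n}0.png"); cv2.imwrite(f"pics/{n}0b.png",cv2.resize(im,(800,600),interpolation=cv2.INTER_CUBIC))
E
```

```text
(no output)
```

View pics/scene0b.png

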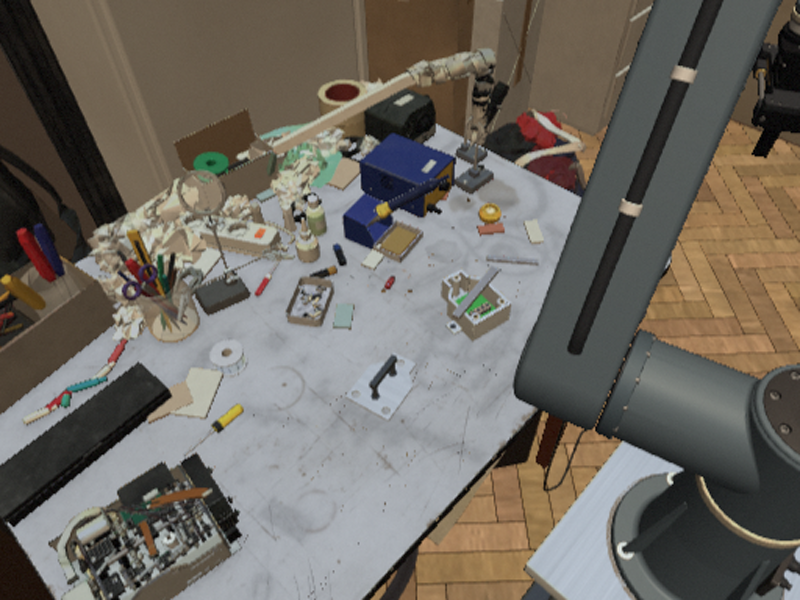

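View pics/top0b.png

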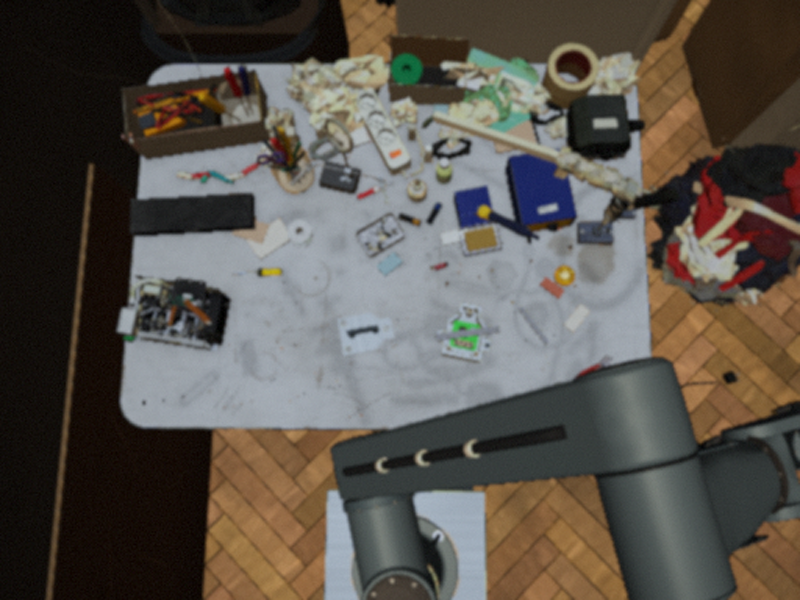

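The top view shows the housing at about (465,333) in the 800-px image with a bar across it, and the cover with its dark handle at about (365,333). In the scene view a look-alike bar lies on the bench at about (512,261). The bar meant should be the one across the rim, and I'll check its size up close. Next I'll get rough world positions.

```bash
cat > h.py <<'E'
import cv2,numpy as np
from rig import robot
from scipy.spatial.transform import Rotation as R
def cam(n):
    o=robot.get_obs(); p=robot.camera(n)
    if n=="wrist":
        T=np.eye(4);T[:3,:3]=R.from_quat(o["tool_rot"]).as_matrix();T[:3,3]=o["position"]
        M=T@np.array(p["tool_from_camera"])
    else:
        M=np.eye(4);M[:3,:3]=np.array(p["rotation"]) if np.ndim(p["rotation"])==2 else R.from_quat(p["rotation"]).as_matrix();M[:3,3]=p["xyz"]
    p["M"]=M; p["K"]=np.array([[p["fx"],0,p["cx"]],[0,p["fy"],p["cy"]],[0,0,1]])
    return p
def w(p,u,v,z):
    d=p["M"][:3,:3]@np.array([(u-p["cx"])/p["fx"],(v-p["cy"])/p["fy"],1.]); c=p["M"][:3,3]
    return c+d*(z-c[2])/d[2]
def proj(p,X):
    X=np.atleast_2d(X); c=(X-p["M"][:3,3])@p["M"][:3,:3]; return np.c_[c[:,0]/c[:,2]*p["fx"]+p["cx"],c[:,1]/c[:,2]*p["fy"]+p["cy"]]
def info(p):
    return
E
python3 - <<'E'
from h import *
p=cam("top"); s=.64
for n,u,v,z in [("housing",465,333,.045),("cover",365,333,.004),("handle",363,330,.046),("barend1",437,332,.053),("barend2",499,330,.053),("feeder?",125,215,.09),("circ right",230,310,.08),("black right",255,212,.08),("spool",300,230,.03),("sd",270,271,.01),("tub",566,275,.02),("cut",592,370,.01)]:
    print(n,np.round(w(p,u*s,v*s,z),3))
o=robot.get_obs(); print(np.round(R.from_quat(o["tool_rot"]).as_matrix(),3)); p=cam("wrist"); print(np.round(p["tool_from_camera"],3),p["fx"])
cv2.imwrite("pics/w0.png",p["image"][:,:,::-1])
E
```

```text
housing [ 0.465 -0.12   0.045]
cover [0.47  0.088 0.004]
handle [0.47  0.088 0.046]
barend1 [ 0.466 -0.063  0.053]
barend2 [ 0.47  -0.188  0.053]
feeder? [0.699 0.579 0.09 ]
circ right [0.504 0.354 0.08 ]
black right [0.71  0.314 0.08 ]
spool [0.686 0.228 0.03 ]
sd [0.601 0.293 0.01 ]
tub [ 0.593 -0.334  0.02 ]
cut [ 0.395 -0.383  0.01 ]
[[ 0.     0.402 -0.916]
 [-0.    -0.916 -0.402]
 [-1.     0.     0.   ]]
[[ 0.001 -0.261  0.965 -0.171]
 [ 1.     0.    -0.001 -0.   ]
 [-0.     0.965  0.261 -0.072]
 [ 0.     0.     0.     1.   ]] 336.95743429804173
```

View pics/w0.png

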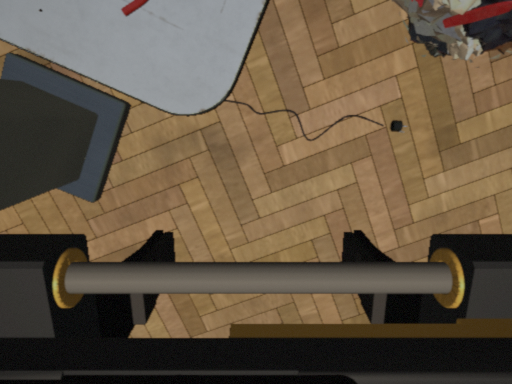

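Call:
move_arm --pt "-1 -37 -346 -386 -66" --pt "-1 -37 -346 -386 -66" --pt "-1 -37 -346 -386 -66" --pt "-1 -37 -346 -386 -66" --pt "-1 -37 -346 -386 -66" --pt "-1 -37 -346 -386 -66" --pt "-1 -37 -346 -386 -66" --pt "-1 -37 -346 -386 -66"

```text
time: 1.57
position: [0.3892, -0.2677, 0.2385]
tool_rot: [0.536, 0.461, -0.536, 0.461]
ft_force: [0.9, 0.3, 0.1]
grip_width: 0.0868
```

```bash
cat > d.py <<'E'
import sys
from h import *
# usage: d.py x y z yaw : delta in tool axes (mm) & turn deg
def delta(x,y,z,yaw):
    o=robot.get_obs(); M=R.from_quat(o["tool_rot"]).as_matrix()
    cy=np.degrees(np.arctan2(M[1,1],M[0,1])); d=M.T@(np.array([x,y,z])-o["position"])*1000
    t=(cy-yaw+180)%360-180
    print("t %.2f pos %s yaw %.2f tilt %.2f | delta %s turn %.2f | q %s F %s w %.4f"%(o["time"],np.round(o["position"],4),cy,np.degrees(np.arccos(-M[2,0])),np.round(d,1),t,np.round(o["q"],2),np.round(o["ft_force"],1),o["grip_width"]))
if __name__=="__main__": delta(*map(float,sys.argv[1:5]))
E
python3 d.py .465 -.10 .25 0
```

```text
t 1.57 pos [ 0.3892 -0.2677  0.2385] yaw -8.68 tilt 0.04 | delta [ -11.6   49.6 -177.2] turn -8.68 | q [-0.84  0.29  1.77  0.    1.08 -0.69] F [0.9 0.3 0.1] w 0.0868
```

Call:
move_arm --pt "-1 -11 48 -168 -8.3" --pt "-1 -11 48 -168 -8.3" --pt "-1 -11 48 -168 -8.3" --pt "-1 -11 48 -168 -8.3" --pt "-1 -11 48 -168 -8.3" --pt "-1 -11 48 -168 -8.3" --pt "-1 -11 48 -168 -8.3"

```text
time: 2.15
position: [0.4625, -0.1111, 0.2491]
tool_rot: [-0.502, -0.497, 0.503, -0.498]
ft_force: [-0.3, 0.1, 0.7]
grip_width: 0.0874
```

```bash
python3 - <<'E'
from h import *
p=cam("wrist"); import pickle
p2={k:p[k] for k in p}; pickle.dump(p2,open("w1.pkl","wb"))
cv2.imwrite("pics/w1.png",p["image"][:,:,::-1])
im=p["image"][:,:,::-1]
cv2.imwrite("pics/w1b.png",cv2.resize(im[0:300],(800,469),interpolation=cv2.INTER_CUBIC))
for t in("housing","cover","bar"):
    for r in robot.regions_of(p,t): print(t,round(float(r["p"]),2),list(map(int,r["bbox"])),int(r["pixels"].sum()))
E
python3 d.py .465 -.10 .25 0
```

```text
housing 0.69 [215, 129, 317, 218] 5394
bar 0.6 [246, 127, 275, 238] 1449
t 2.35 pos [ 0.462  -0.1126  0.2489] yaw -0.85 tilt 0.03 | delta [ -1.1   2.9 -12.7] turn -0.85 | q [-0.47  0.28  1.75 -0.    1.11 -0.46] F [-1.2  0.3  0.5] w 0.0873
```

View pics/w1b.png

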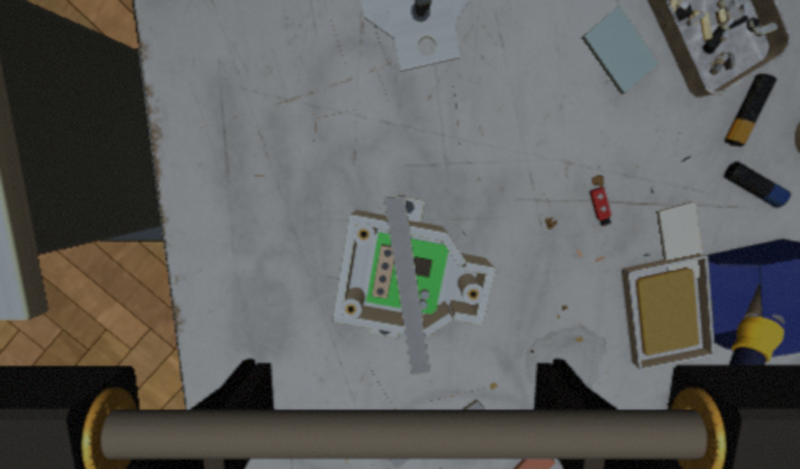

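```bash
python3 - <<'E'
from h import *
import pickle
p=pickle.load(open("w1.pkl","rb"))
im=p["image"][120:245,195:335,::-1]
big=cv2.resize(im,None,fx=5,fy=5,interpolation=cv2.INTER_CUBIC)
for k in range(0,140,20): cv2.putText(big,str(195+k),(k*5,10),0,.35,(0,0,255)); cv2.line(big,(k*5,0),(k*5,625),(0,0,255) if 0 else (90,90,200),1)
for k in range(0,125,20): cv2.putText(big,str(120+k),(0,k*5+10),0,.35,(0,0,255)); cv2.line(big,(0,k*5),(700,k*5),(90,90,200),1)
cv2.imwrite("pics/w1c.png",big[:600])
E
```

```text
(no output)
```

View pics/w1c.png

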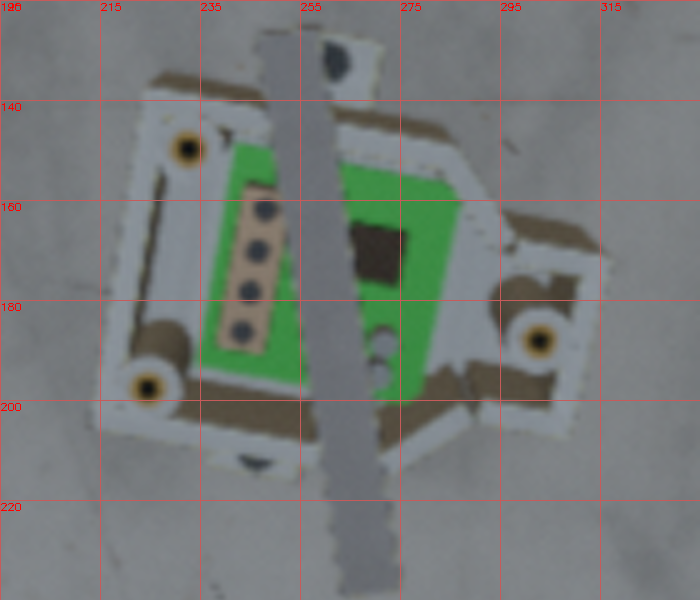

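```bash
python3 - <<'E'
from h import *
import pickle
p=pickle.load(open("w1.pkl","rb"))
f=lambda a,b,z: w(p,195+a/5-.5,120+b/5-.5,z)
A=f(188,149,.045);B=f(148,388,.045);C=f(540,341,.045)
n=np.linalg.norm
print(A,B,C,n(A-B)*1e3,n(A-C)*1e3,n(B-C)*1e3,"expect 56, 90.4,90.4")
src=np.array([[-43,28],[-43,-28],[43,0]])/1e3
def fit(src,dst):
    s=src-src.mean(0);d=dst-dst.mean(0);U,S,V=np.linalg.svd(d.T@s);Rm=U@np.diag([1,np.linalg.det(U@V)])@V
    t=dst.mean(0)-Rm@src.mean(0);res=dst-(src@Rm.T+t);return np.degrees(np.arctan2(Rm[1,0],Rm[0,0])),t,res*1e3
print(fit(src,np.array([A,B,C])[:,:2]))
z=.0535
e1=(f(257,33,z)+f(322,28,z))/2; e2=(f(338,594,z)+f(402,588,z))/2
print("bar",e1,e2,(e1+e2)/2,n(e1-e2)*1e3, np.degrees(np.arctan2(*(e1-e2)[[1,0]])))
print("width", n(f(338,594,z)-f(402,588,z))*1e3, n(f(301,300,z)-f(360,298,z))*1e3)
q=lambda u,v:w(p,u/1.5625,v/1.5625,.004)
print("coverhole_c",q(428,46),"handle end",w(p,421/1.5625,10/1.5625,.046))
E
```

```text
[ 0.43429853 -0.08399094  0.045     ] [ 0.42341661 -0.13880013  0.045     ] [ 0.5135078 -0.1285817  0.045    ] 55.87900145381446 90.89798557205518 90.66884498381376 expect 56, 90.4,90.4
(np.float64(-11.417233319664389), array([ 0.47112402, -0.11996157]), array([[-0.21904254,  0.01275558],
       [-0.01564269,  0.09542628],
       [ 0.23468523, -0.10818186]]))
bar [ 0.4573492 -0.058032   0.0535   ] [ 0.47423834 -0.18597702  0.0535    ] [ 0.46579377 -0.12200451  0.0535    ] 129.0549144867638 97.51974569367033
width 14.967254924523495 13.112933504091707
coverhole_c [0.48230138 0.04524876 0.004     ] handle end [0.47590412 0.05774029 0.046     ]
```

The crop (w1c) shows threads at crop px (188,149), (148,388) and (540,341). They fit the given triangle within 0.25 mm, putting the housing at (0.471,-0.120) with yaw -11.4°.

Bar candidates:
- **Bar across the rim:** crop px (290,30)–(370,590). It measures about 129 x 14 mm, which fits.
- **Bar on the bench:** scene view (512,261). It isn't on the rim, so it's the look-alike.

I'll go for the first one.

```bash
python3 d.py .4658 -.122 .120 7.5
```

```text
t 2.35 pos [ 0.462  -0.1126  0.2489] yaw -0.85 tilt 0.03 | delta [128.9   4.    9.3] turn -8.35 | q [-0.47  0.28  1.75 -0.    1.11 -0.46] F [-1.2  0.3  0.5] w 0.0873
```

Call:
move_arm --pt "0.35 0 4 9.3 -5" --pt "0.35 30 4 9.3 -8.35" --pt "0.35 65 4 9.3 -8.35" --pt "0.35 100 4 9.3 -8.35" --pt "0.35 129 4 9.3 -8.35" --pt "0.35 129 4 9.3 -8.35" --pt "0.35 129 4 9.3 -8.35" --pt "0.35 129 4 9.3 -8.35" --newtons 30

```text
time: 3.02
position: [0.4671, -0.1217, 0.1211]
tool_rot: [0.466, 0.531, -0.466, 0.533]
ft_force: [0.2, 0.7, 1.1]
grip_width: 0.0415
```

```bash
cat > shot.py <<'E'
import sys,pickle
from h import *
p=cam(sys.argv[1]); pickle.dump(p,open(sys.argv[2]+".pkl","wb"))
y0,y1,x0,x1=map(int,sys.argv[3:7]) if len(sys.argv)>6 else (0,384,0,512)
im=p["image"][y0:y1,x0:x1,::-1]; s=min(800/im.shape[1],600/im.shape[0])
cv2.imwrite("pics/"+sys.argv[2]+".png",cv2.resize(im,None,fx=s,fy=s,interpolation=cv2.INTER_CUBIC)); print("scale",s)
E
python3 shot.py wrist w2; python3 d.py .4658 -.122 .0665 7.5
```

```text
scale 1.5625
t 3.07 pos [ 0.4676 -0.1217  0.1217] yaw 7.60 tilt 0.21 | delta [55.2 -2.  -0. ] turn 0.10 | q [-0.49  0.49  1.88 -0.    0.78 -0.62] F [-0.7  0.1 -0.4] w 0.0378
```

View pics/w2.png

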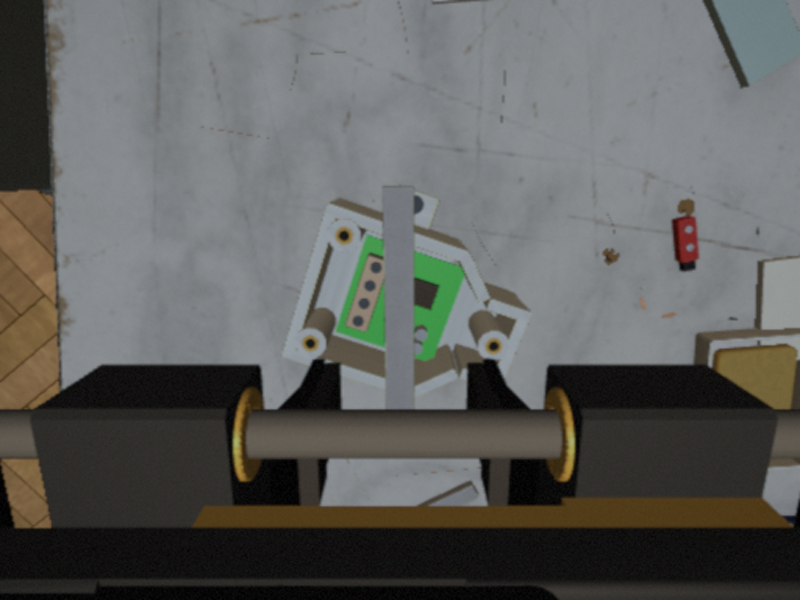

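Bar at image px (383–414), vertical and centred between the fingers. Descending.

Call:
move_arm --pt "0.35 0 -1 0 0" --pt "0.35 20 -1 0 0" --pt "0.35 35 -1 0 0" --pt "0.35 45 -1 0 0" --pt "0.35 50 -1 0 0" --pt "0.35 54.5 -1 0 0" --pt "0.35 54.5 -1 0 0" --pt "0.35 54.5 -1 0 0"

```text
time: 3.73
position: [0.4659, -0.1208, 0.0663]
tool_rot: [0.466, 0.532, -0.465, 0.533]
ft_force: [-0.1, -0.5, 0.2]
grip_width: 0.0282
```

```bash
python3 d.py .4658 -.122 .0665 7.5
```

```text
t 3.73 pos [ 0.4659 -0.1208  0.0663] yaw 7.66 tilt 0.08 | delta [-0.2 -0.2  1.2] turn 0.16 | q [-0.49  0.59  1.92  0.    0.63 -0.62] F [-0.1 -0.5  0.2] w 0.0282
```

Call:
move_arm --pt "1 0 0 1 0" --pt "1 0 0 1 0" --pt "1 0 0 1 0" --pt "1 0 0 1 0" --pt "1 0 0 1 0" --pt "1 0 0 1 0" --newtons 40

```text
time: 4.23
position: [0.4655, -0.1215, 0.0657]
tool_rot: [0.466, 0.532, -0.466, 0.532]
ft_force: [0.7, 0.2, 0.9]
grip_width: 0.0018
```

Call:
move_arm --pt "1 -5 0 0 0" --pt "1 -20 0 0 0" --pt "1 -45 0 0 0" --pt "1 -75 0 0 0" --pt "1 -100 0 0 0" --pt "1 -100 0 0 0"

```text
time: 4.73
position: [0.4684, -0.1229, 0.1702]
tool_rot: [0.466, 0.529, -0.465, 0.536]
ft_force: [0.0, -0.6, -0.4]
grip_width: 0.0007
```

```bash
python3 shot.py wrist w3;python3 shot.py scene s3 130 280 190 390; python3 d.py .47 .235 .12 90
```

```text
scale 1.5625
scale 4.0
t 4.83 pos [ 0.466  -0.1218  0.1667] yaw 7.66 tilt 0.16 | delta [  46.2   51.4 -353.1] turn -82.34 | q [-0.49  0.41  1.84 -0.    0.89 -0.62] F [-0.6 -0.1 -0. ] w 0.0004
```

View pics/w3.png

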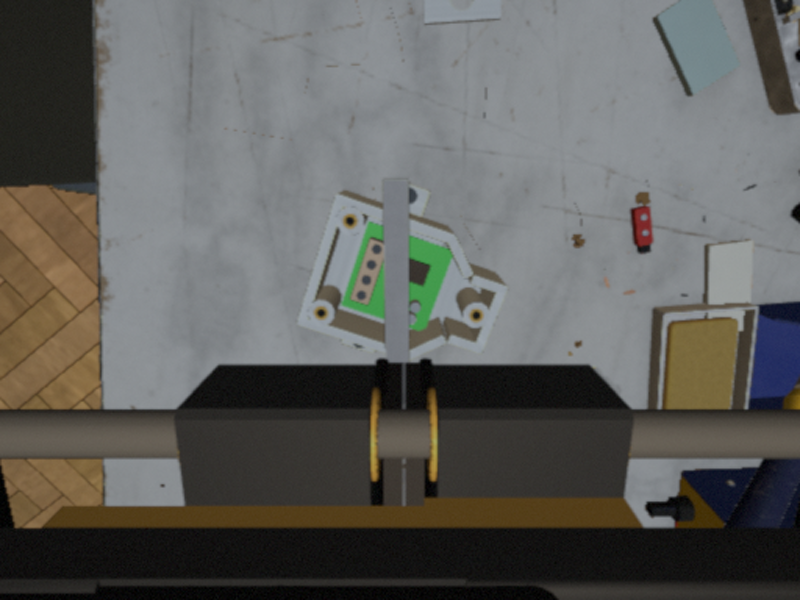

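View pics/s3.png

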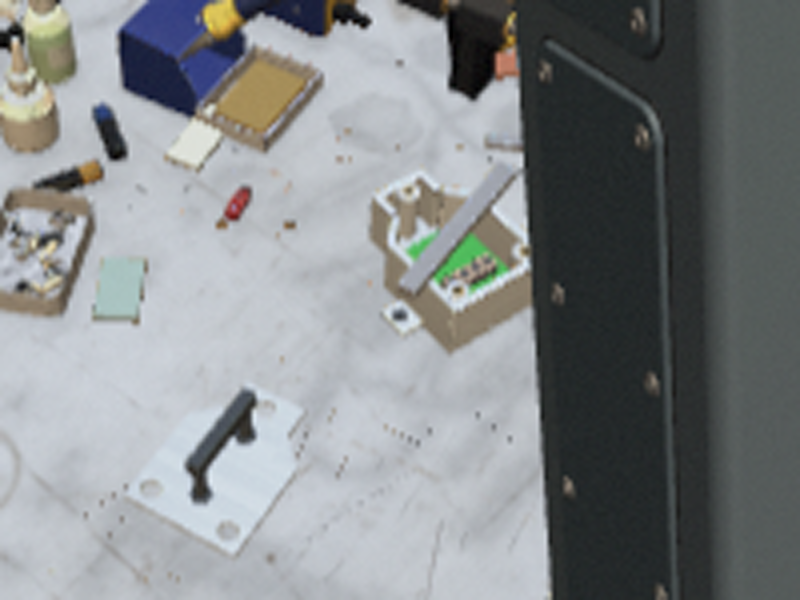

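The grip closed to 0, so the fingers missed the bar. It still lies on the rim in w3 (px 385–410) and s3. I'll check whether it moved and where the fingertips really are.

```bash
python3 - <<'E'
from h import *
import pickle
for n,pts in (("w2",[(384,187),(413,187),(387,408),(413,408)]),("w3",[(384,179),(409,179),(386,360),(410,360)])):
    p=pickle.load(open(n+".pkl","rb"))
    T=p["M"]@np.linalg.inv(np.array(p["tool_from_camera"])); print(n,"tcp",T[:3,3])
    for z in(.0535,.03): print(z,[np.round(w(p,a/1.5625,b/1.5625,z),4).tolist()[:2] for a,b in pts])
    g=lambda v:(proj(p,(T@np.array([*v,1.]))[:3])*1.5625).round().tolist()
    print("tip",g((.025,0,0)),g((.025,0,-.0095)),"grasp",g((.006,0,0)),g((.006,0,-.0095)),"tool z+",g((.025,0,.0095)))
    # housing threads
th=lambda p,l:[np.round(w(p,a/1.5625,b/1.5625,.045),4).tolist()[:2] for a,b in l]
print(th(pickle.load(open("w2.pkl","rb")),[(344,236),(310,344),(493,346)]))
print(th(pickle.load(open("w3.pkl","rb")),[(350,221),(322,313),(476,316)]))
E
```

```text
w2 tcp [ 0.46712659 -0.12168683  0.12114319]
0.0535 [[0.4509, -0.0597], [0.4636, -0.058], [0.4655, -0.1653], [0.4782, -0.1636]]
0.03 [[0.4503, -0.0606], [0.4642, -0.0588], [0.4662, -0.1766], [0.4802, -0.1747]]
tip [[402.0, 356.0]] [[402.0, 333.0]] grasp [[402.0, 374.0]] [[402.0, 349.0]] tool z+ [[402.0, 378.0]]
w3 tcp [ 0.46843419 -0.12290476  0.17019303]
0.0535 [[0.4511, -0.0592], [0.4642, -0.0574], [0.4649, -0.1604], [0.4787, -0.1586]]
0.03 [[0.4505, -0.0599], [0.4647, -0.058], [0.4655, -0.1694], [0.4804, -0.1674]]
tip [[402.0, 356.0]] [[402.0, 333.0]] grasp [[402.0, 374.0]] [[402.0, 349.0]] tool z+ [[402.0, 378.0]]
[[0.4349, -0.0847], [0.4237, -0.14], [0.5137, -0.1292]]
[[0.4349, -0.0845], [0.4244, -0.1396], [0.5139, -0.1296]]
```

```bash
python3 - <<'E'
import cv2,pickle,numpy as np
a=[]
for n in("w2","w3"):
    im=pickle.load(open(n+".pkl","rb"))["image"][220:300,196:316,::-1]
    im=np.clip(im.astype(float)*1.0,0,255); im=(255*(im/255)**.5).astype(np.uint8)
    a.append(cv2.resize(im,None,fx=5,fy=3.7,interpolation=cv2.INTER_CUBIC))
cv2.imwrite("pics/z.png",np.vstack(a)[:600]); print(np.vstack(a).shape)
E
```

```text
(592, 600, 3)
```

View pics/z.png

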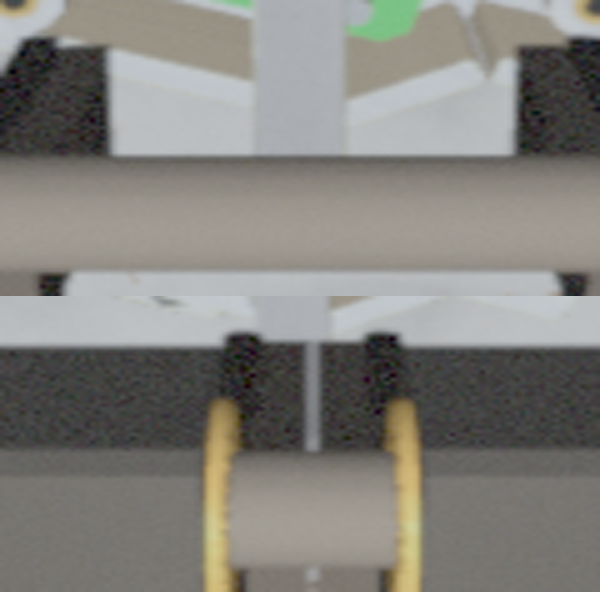

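```bash
python3 - <<'E'
from h import *
import pickle
p=pickle.load(open("w3.pkl","rb")); 
Ti=np.array(p["tool_from_camera"]); inv=np.linalg.inv(Ti)
def row(x,z): c=inv@np.array([x,0,z,1]); return c[1]/c[2]*p["fy"]+p["cy"]
for x in (.025,.006,-.008,-.02,-.03): print(x,[round(row(x,z),1) for z in(-.0095,0,.0095)])
s=pickle.load(open("s3.pkl","rb"))
T=np.array([.466,-.1218,.1667])
for dz in (.06,.045,0,-.006,-.025): print(dz,proj(s,T+[0,0,dz]).round(1))
im=s["image"][60:200,240:400,::-1]; b=cv2.resize(im,None,fx=4,fy=4,interpolation=cv2.INTER_CUBIC)
for dz,c in((0,(0,255,0)),(-.025,(0,0,255)),(.045,(255,0,0))):
    u,v=proj(s,T+[0,0,dz])[0]; cv2.circle(b,(int((u-240)*4),int((v-60)*4)),4,c,-1)
cv2.imwrite("pics/z2.png",b)
E
```

```text
0.025 [np.float64(213.2), np.float64(227.8), np.float64(242.2)]
0.006 [np.float64(223.5), np.float64(239.5), np.float64(255.0)]
-0.008 [np.float64(232.5), np.float64(249.6), np.float64(266.2)]
-0.02 [np.float64(241.5), np.float64(259.6), np.float64(277.2)]
-0.03 [np.float64(249.9), np.float64(269.1), np.float64(287.6)]
0.06 [[309.6 134.7]]
0.045 [[309.1 139.6]]
0 [[307.4 153.8]]
-0.006 [[307.2 155.7]]
-0.025 [[306.6 161.3]]
```

View pics/z2.png

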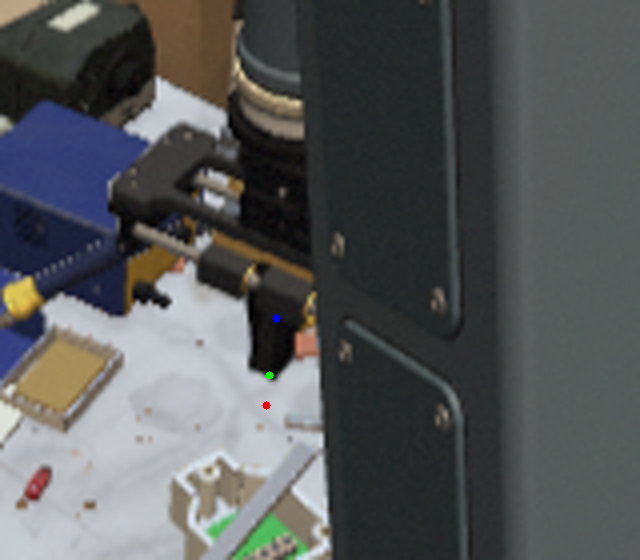

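In z2 the real fingertip (about (280,378)) sits at the TCP marker, not 25 mm ahead of it at the red dot. The wrist picture agrees: the tip edge is at row 232, which means about -8 to 0 mm ahead. So the reported TCP is effectively at the tips, and I need to go about 28 mm lower than the stated geometry. I'll retry in steps.

Call:
move_arm --pt "0.35 0 0 0 0" --pt "0.35 25 0 1 0" --pt "0.35 50 0 1 0" --pt "0.35 75 0 1 0" --pt "0.35 90 0 1 0" --pt "0.35 100 0 1 0" --pt "0.35 100 0 1 0" --pt "0.35 100 0 1 0"

```text
time: 5.5
position: [0.4643, -0.1219, 0.0641]
tool_rot: [0.465, 0.534, -0.466, 0.531]
ft_force: [0.4, -0.0, -0.5]
grip_width: 0.0279
```

```bash
python3 shot.py wrist w4;python3 d.py .4657 -.1230 .038 7.5; python3 shot.py scene s4 90 230 220 380
```

```text
scale 1.5625
t 5.55 pos [ 0.4651 -0.1222  0.0649] yaw 7.65 tilt 0.12 | delta [26.9  0.6  0.9] turn 0.15 | q [-0.49  0.59  1.92  0.    0.64 -0.62] F [ 0.5 -0.5  0. ] w 0.0277
scale 4.285714285714286
```

View pics/w4.png

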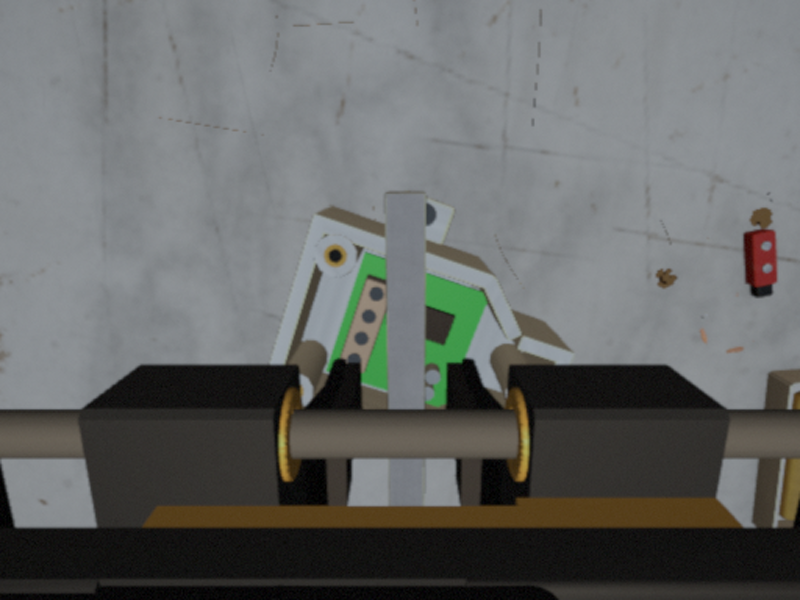

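View pics/s4.png

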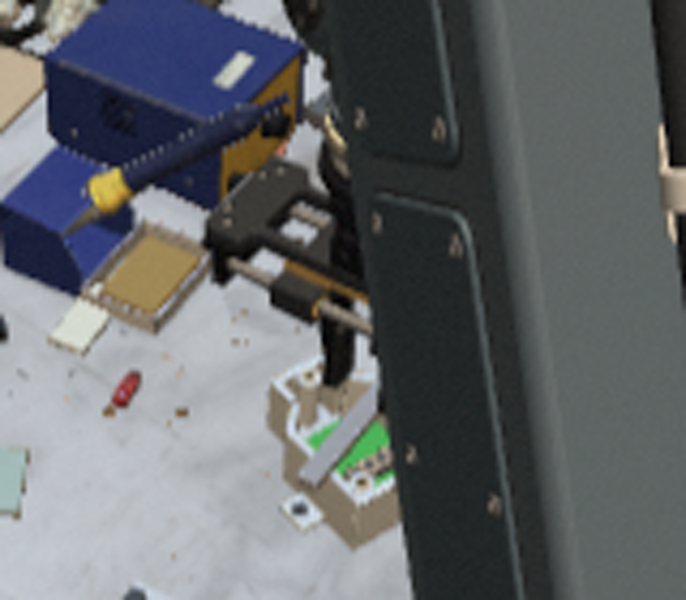

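The fingertips hover just above the bar and are centred on it (gap px 360–450, bar 386–426). Lowering 28 mm.

Call:
move_arm --pt "0.35 10 0.6 0.9 0" --pt "0.35 18 0.6 0.9 0" --pt "0.35 24 0.6 0.9 0" --pt "0.35 28 0.6 0.9 0" --pt "0.35 28 0.6 0.9 0" --pt "0.35 28 0.6 0.9 0"

```text
time: 6.1
position: [0.4661, -0.1232, 0.0372]
tool_rot: [0.465, 0.533, -0.466, 0.532]
ft_force: [-0.1, 0.4, -0.5]
grip_width: 0.028
```

Call:
move_arm --pt "1 0 0 0 0" --pt "1 0 0 0 0" --pt "1 0 0 0 0" --pt "1 0 0 0 0" --pt "1 0 0 0 0" --pt "1 0 0 0 0"

```text
time: 6.6
position: [0.4664, -0.1234, 0.0378]
tool_rot: [0.466, 0.532, -0.465, 0.532]
ft_force: [-1.6, -0.3, 1.7]
grip_width: 0.0133
```

Call:
move_arm --pt "1 -3 0 0 0" --pt "1 -10 0 0 0" --pt "1 -25 0 0 0" --pt "1 -50 0 0 0" --pt "1 -75 0 0 0" --pt "1 -90 0 0 0" --pt "1 -90 0 0 0"

```text
time: 7.18
position: [0.4684, -0.1242, 0.1308]
tool_rot: [0.466, 0.53, -0.465, 0.535]
ft_force: [0.8, 0.3, -0.7]
grip_width: 0.0133
```

```bash
python3 shot.py wrist w5;python3 shot.py scene s5; python3 d.py .47 .225 .13 90; python3 d.py .466 .1 .13 90
```

```text
scale 1.5625
scale 1.5625
t 7.28 pos [ 0.4664 -0.1233  0.1281] yaw 7.66 tilt 0.08 | delta [  -2.2   49.9 -344.8] turn -82.34 | q [-0.49  0.47  1.87  0.    0.8  -0.62] F [-0.3  0.1 -0.9] w 0.0127
t 7.28 pos [ 0.4664 -0.1233  0.1281] yaw 7.66 tilt 0.08 | delta [  -2.1   29.3 -221.4] turn -82.34 | q [-0.49  0.47  1.87  0.    0.8  -0.62] F [-0.3  0.1 -0.9] w 0.0127
```

View pics/w5.png

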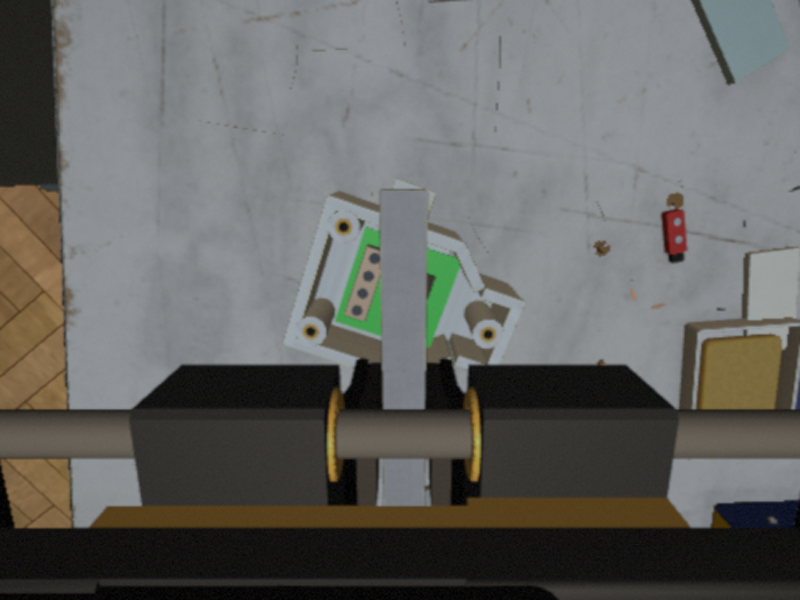

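View pics/s5.png

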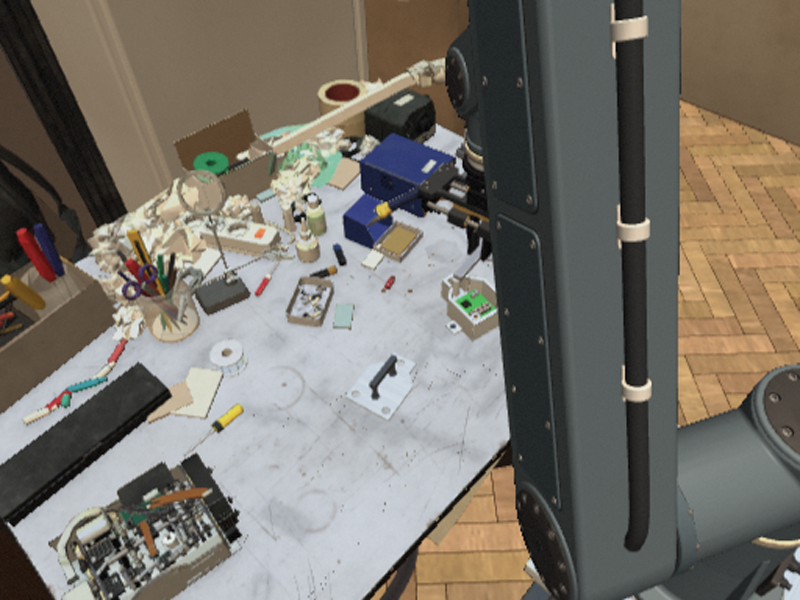

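The bar is held: it sits between the pads and clear of the rim in w5, and s5 shows it lifted. I'll lay it at y≈0.225 along x, not 0.28. That keeps the 190 mm wide gripper body clear of the feeder, which starts at y≈0.355.

Call:
move_arm --pt "1 -2 6 -41 -7" --pt "1 -2 12 -82 -14" --pt "1 -2 18 -123 -21" --pt "1 -2 24 -164 -28" --pt "1 -2 30 -205 -35" --pt "1 -2 36 -246 -42" --pt "1 -2 42 -287 -49" --pt "1 -2 50 -345 -56"

```text
time: 7.95
position: [0.4683, 0.2101, 0.1279]
tool_rot: [0.159, 0.69, -0.16, 0.688]
ft_force: [-0.5, 0.1, -0.6]
grip_width: 0.0132
```

```bash
python3 d.py .47 .225 .13 90
```

```text
t 7.95 pos [0.4683 0.2101 0.1279] yaw 64.00 tilt 0.21 | delta [-2.1 14.1 -5. ] turn -26.00 | q [ 0.2   0.51  1.79 -0.    0.84 -0.91] F [-0.5  0.1 -0.6] w 0.0132
```

Call:
move_arm --pt "1 0 2 0 -7" --pt "1 0 2 0 -14" --pt "1 0 2 0 -21" --pt "1 0 2 0 -26" --pt "1 0 2 0 -26" --pt "1 0 2 0 -26"

```text
time: 8.45
position: [0.4697, 0.21, 0.1282]
tool_rot: [0.003, 0.708, -0.003, 0.706]
ft_force: [0.0, -0.0, -0.8]
grip_width: 0.0134
```

```bash
python3 shot.py wrist w6;python3 shot.py scene s6 130 330 60 330; python3 d.py .47 .225 .02 90
```

```text
scale 1.5625
scale 2.962962962962963
t 8.55 pos [0.4702 0.2099 0.1288] yaw 89.53 tilt 0.11 | delta [ 1.088e+02  1.510e+01 -1.000e-01] turn -0.47 | q [ 0.2   0.51  1.79  0.    0.85 -1.36] F [-0.8 -0.1 -1.1] w 0.0132
```

View pics/w6.png

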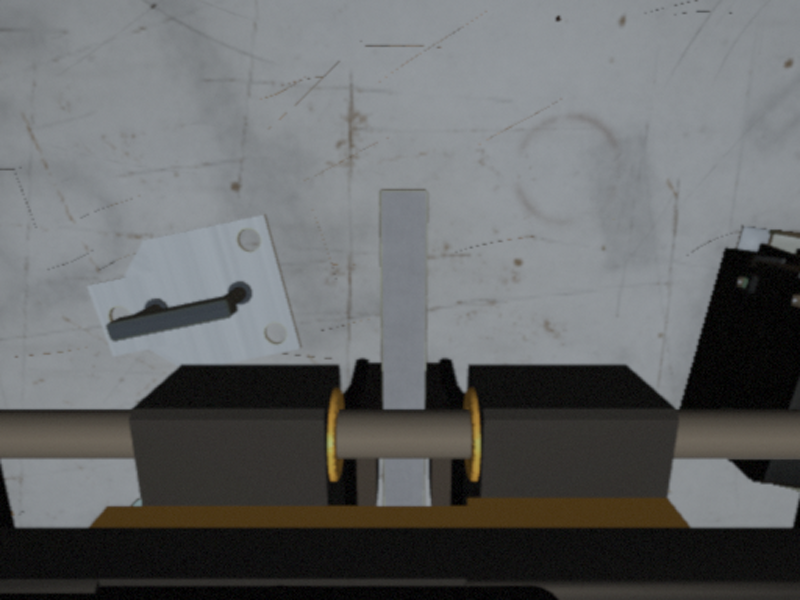

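View pics/s6.png

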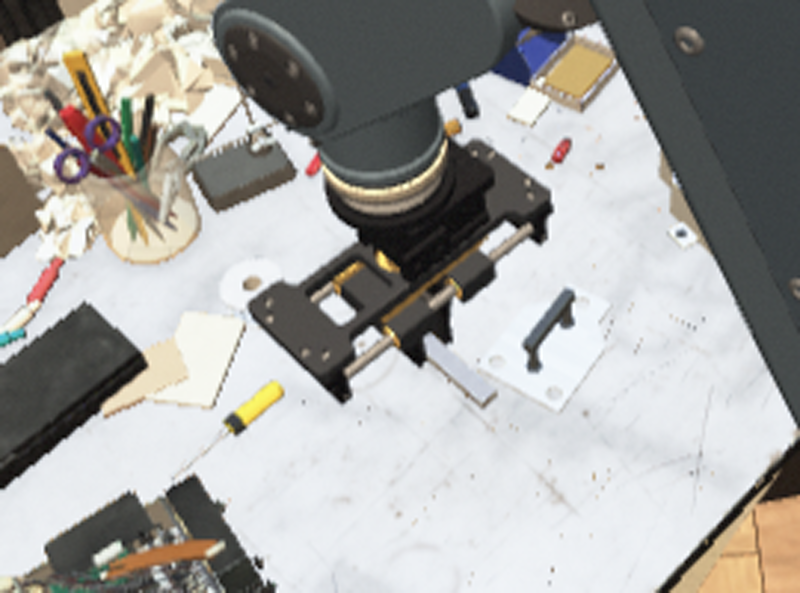

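The bar is held along world x with free bench below (w6: bar px 380–428). Cover holes are visible at px (248,240), (275,333) and partly (115,313). Lowering.

Call:
move_arm --pt "1 25 8 0 -0.5" --pt "1 50 8 0 -0.5" --pt "1 75 8 0 -0.5" --pt "1 95 8 0 -0.5" --pt "1 108 8 0 -0.5" --pt "1 118 8 0 -0.5" --pt "1 122 8 0 -0.5" --pt "1 122 8 0 -0.5"

```text
time: 9.22
position: [0.4704, 0.218, 0.0068]
tool_rot: [-0.001, 0.708, 0.001, 0.707]
ft_force: [0.2, -0.6, 0.1]
grip_width: 0.0135
```

```bash
python3 d.py .47 .218 -.0067 90;python3 shot.py scene s7 200 270 160 260
```

```text
t 9.22 pos [0.4704 0.218  0.0068] yaw 90.10 tilt 0.09 | delta [13.5  0.  -0.4] turn 0.10 | q [ 0.22  0.73  1.84  0.    0.57 -1.35] F [ 0.2 -0.6  0.1] w 0.0135
scale 8.0
```

View pics/s7.png

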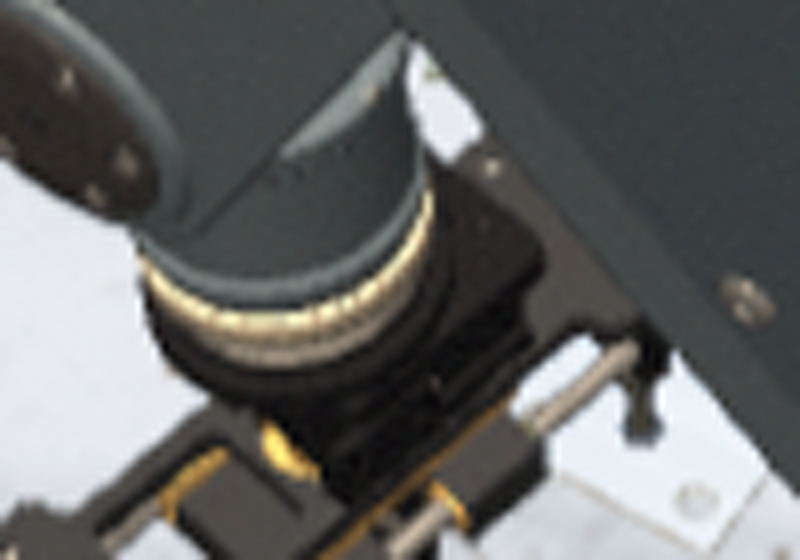

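Call:
move_arm --pt "1 3 0 0 0" --pt "1 6 0 0 0" --pt "1 8 0 0 0" --pt "1 8 0 0 0"

```text
time: 9.6
position: [0.4709, 0.2182, -0.0003]
tool_rot: [-0.001, 0.707, 0.001, 0.707]
ft_force: [0.1, 0.6, -1.0]
grip_width: 0.0138
```

Call:
move_arm --pt "1 2 0 0 0" --pt "1 4 0 0 0" --pt "1 4 0 0 0"

```text
time: 9.85
position: [0.4707, 0.2182, -0.0046]
tool_rot: [-0.001, 0.707, 0.001, 0.707]
ft_force: [0.5, -0.4, -0.2]
grip_width: 0.0133
```

Call:
move_arm --pt "1 1 0 0 0" --pt "1 2 0 0 0" --pt "1 2 0 0 0"

```text
time: 10.1
position: [0.4708, 0.2182, -0.0066]
tool_rot: [-0.001, 0.707, 0.001, 0.707]
ft_force: [0.0, -0.5, -1.0]
grip_width: 0.0133
```

Call:
move_arm --pt "1 0.7 0 0 0" --pt "1 1.4 0 0 0" --pt "1 1.4 0 0 0"

```text
time: 10.35
position: [0.4708, 0.2182, -0.0067]
tool_rot: [-0.001, 0.707, 0.001, 0.707]
ft_force: [-2.0, -0.2, 7.9]
grip_width: 0.013
```

Contact at TCP z = -6.7 mm, exactly where the bar's underside should meet the bench. Releasing.

Call:
move_arm --pt "0.35 -0.7 0 0 0" --pt "0.35 -0.7 0 0 0" --pt "0.35 -0.7 0 0 0" --pt "0.35 -0.7 0 0 0"

```text
time: 10.68
position: [0.4708, 0.2182, -0.0072]
tool_rot: [-0.001, 0.707, 0.001, 0.707]
ft_force: [0.3, 0.2, -0.1]
grip_width: 0.0268
```

Call:
move_arm --pt "0.35 -5 0 0 0" --pt "0.35 -25 0 0 0" --pt "0.35 -60 0 0 0" --pt "0.35 -100 0 0 0" --pt "0.35 -140 0 0 0" --pt "0.35 -180 0 0 0" --pt "0.35 -180 0 0 0"

```text
time: 11.27
position: [0.4757, 0.2195, 0.1804]
tool_rot: [0.0, 0.702, 0.002, 0.712]
ft_force: [0.7, 0.0, -0.5]
grip_width: 0.0281
```

```bash
python3 shot.py wrist w8; python3 d.py .47 .088 .2 90
```

```text
scale 1.5625
t 11.32 pos [0.4739 0.219  0.1774] yaw 90.17 tilt 0.61 | delta [ -23.  -130.9   -4.1] turn 0.17 | q [ 0.22  0.44  1.74  0.    0.96 -1.36] F [0.7 0.2 0.7] w 0.0282
```

View pics/w8.png

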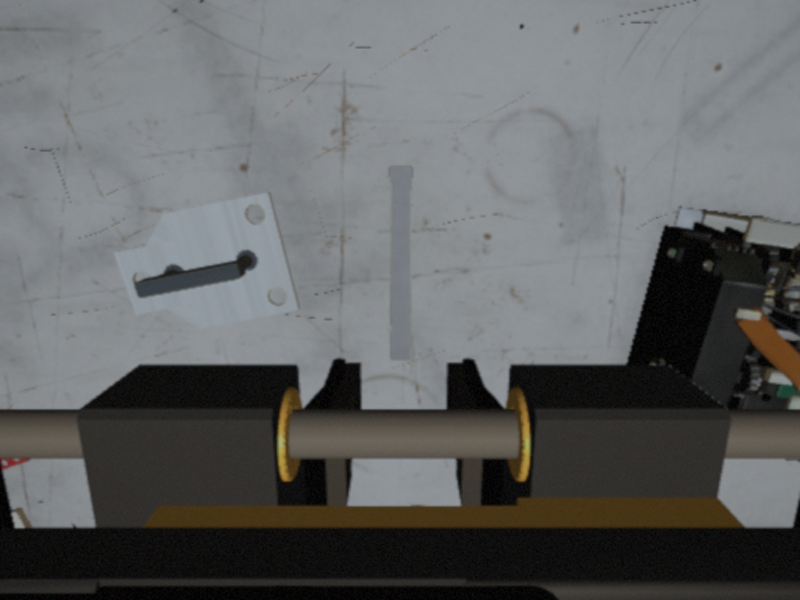

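The bar lies flat on the bench (w8: px 390–412, rows 166–358). The cover holes are at (277,297)=a and (255,214)=b, with c near (140,278) partly behind the handle. The narrow end points to -y.

```bash
cat >> h.py <<'E'
def fit(src,dst):
    src=np.asarray(src,float)[:,:2];dst=np.asarray(dst,float)[:,:2]
    s=src-src.mean(0);d=dst-dst.mean(0);U,S,V=np.linalg.svd(d.T@s);Rm=U@np.diag([1,np.linalg.det(U@V)])@V
    t=dst.mean(0)-Rm@src.mean(0);res=dst-(src@Rm.T+t);return np.degrees(np.arctan2(Rm[1,0],Rm[0,0])),t,np.round(res*1e3,2),Rm
E
python3 - <<'E'
from h import *
import pickle
p=pickle.load(open("w8.pkl","rb"));s=1.5625
print("tcp",(p["M"]@np.linalg.inv(np.array(p["tool_from_camera"])))[:3,3])
q=lambda a,b,z:w(p,a/s,b/s,z)
a=q(277,297,.002);b=q(255,214,.002);print(a,b,np.linalg.norm(a-b)*1e3)
yaw,t,r,Rm=fit(np.array([[-43,28],[-43,-28]])/1e3,[a,b]); print(yaw,t,"grip",t+Rm@[-.005,0])
h1=q(137,287,.046);h2=q(241,268,.046);print("handle",h1,h2,np.degrees(np.arctan2(*(h1-h2)[[1,0]])),np.linalg.norm(h1-h2),(h1+h2)/2)
print("bar ends",q(401,166,.009),q(401,358,.009))
E
python3 d.py .471 .10 .2 10
```

```text
tcp [0.47567806 0.21950515 0.18043479]
[0.49327519 0.1348831  0.002     ] [0.4372428  0.12403817 0.002     ] 57.07224317533155
-79.04598912238065 [0.4734299 0.0872441] grip [0.47247979 0.092153  ]
handle [0.47582805 0.06299309 0.046     ] [0.46422468 0.12551501 0.046     ] -79.48616869984042 0.06358953959931637 [0.47002637 0.09425405 0.046     ]
bar ends [0.40658359 0.21941524 0.009     ] [0.53495156 0.219676   0.009     ]
t 11.32 pos [0.4739 0.219  0.1774] yaw 90.17 tilt 0.61 | delta [ -22.9 -118.9   -3. ] turn 80.17 | q [ 0.22  0.44  1.74  0.    0.96 -1.36] F [0.7 0.2 0.7] w 0.0282
```

Call:
move_arm --pt "-0.1 -3 -15 -3 7" --pt "-0.1 -3 -30 -3 14" --pt "-0.1 -3 -50 -3 21" --pt "-0.1 -3 -70 -3 28" --pt "-0.1 -3 -90 -3 35" --pt "-0.1 -3 -110 -3 42" --pt "-0.1 -3 -126 -3 49" --pt "-0.1 -3 -126 -3 56"

```text
time: 11.98
position: [0.467, 0.0898, 0.1744]
tool_rot: [0.333, 0.624, -0.335, 0.622]
ft_force: [-0.3, 0.9, 0.5]
grip_width: 0.0477
```

Call:
move_arm --pt "-0.1 0 0 0 7" --pt "-0.1 0 0 0 14" --pt "-0.1 0 0 0 21" --pt "-0.1 0 0 0 23.5" --pt "-0.1 0 0 0 23.5" --pt "-0.1 0 0 0 23.5"

```text
time: 12.48
position: [0.4672, 0.0922, 0.1748]
tool_rot: [0.45, 0.545, -0.452, 0.544]
ft_force: [-0.1, 0.7, -0.5]
grip_width: 0.0479
```

```bash
python3 shot.py wrist w9; python3 d.py .4715 .093 .014 10.7
```

```text
scale 1.5625
t 12.53 pos [0.4674 0.0922 0.175 ] yaw 10.73 tilt 0.12 | delta [1.61e+02 4.50e+00 1.00e-01] turn 0.03 | q [-0.04  0.39  1.84 -0.    0.92 -0.23] F [ 0.4  0.4 -0.1] w 0.0479
```

View pics/w9.png

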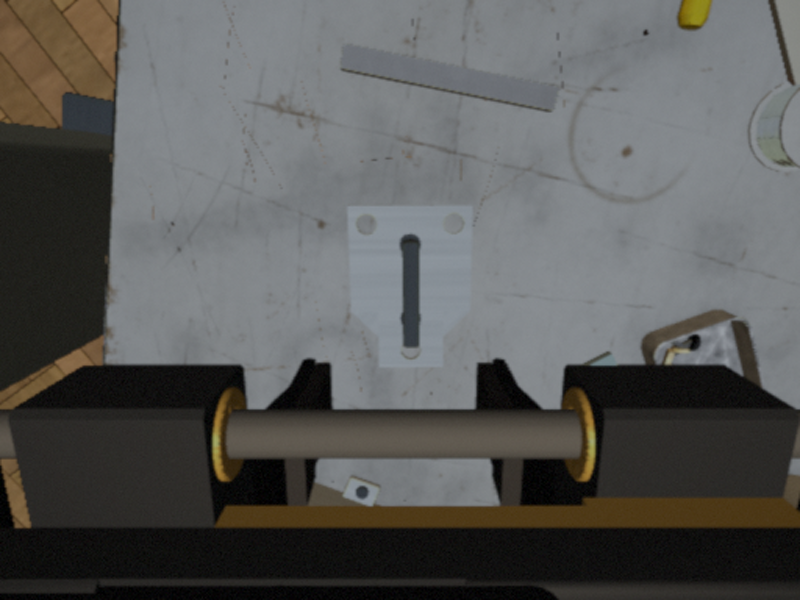

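```bash
python3 - <<'E'
from h import *
import pickle
p=pickle.load(open("w9.pkl","rb"));s=1.5625
q=lambda a,b,z:w(p,a/s,b/s,z)
a=q(454,224,.003);b=q(366,224,.003);c=q(411,352,.003)
print(a,b,c,[np.linalg.norm(x-y)*1e3 for x,y in((a,b),(a,c),(b,c))])
yaw,t,r,Rm=fit(np.array([[-43,28],[-43,-28],[43,0]])/1e3,[a,b,c]); print(yaw,t,r.tolist(),"grip",t+Rm@[-.005,0])
h1=q(411,347,.046);h2=q(410,242,.046);print("handle",h1,h2,np.degrees(np.arctan2(*(h1-h2)[[1,0]])),np.linalg.norm(h1-h2),(h1+h2)/2)
E
```

```text
[0.49267012 0.13453158 0.003     ] [0.43678784 0.12392435 0.003     ] [0.48200662 0.04338745 0.003     ] [np.float64(56.88006833651358), np.float64(91.76579970897424), np.float64(92.36303531618634)]
-78.77212516456163 [0.47327906 0.08655546] [[0.3, 0.35], [-0.65, 0.64], [0.35, -0.99]] grip [0.4723055  0.09145976]
handle [0.47798905 0.06146844 0.046     ] [0.46541717 0.12342504 0.046     ] -78.52960329823199 0.06321924384353567 [0.47170311 0.09244674 0.046     ]
```

Call:
move_arm --pt "-0.1 25 4.5 1 -0.4" --pt "-0.1 60 4.5 1 -0.4" --pt "-0.1 95 4.5 1 -0.4" --pt "-0.1 120 4.5 1 -0.4" --pt "-0.1 138 4.5 1 -0.4" --pt "-0.1 146 4.5 1 -0.4" --pt "-0.1 146 4.5 1 -0.4" --pt "-0.1 146 4.5 1 -0.4"

```text
time: 13.2
position: [0.4728, 0.092, 0.0299]
tool_rot: [0.449, 0.546, -0.449, 0.546]
ft_force: [-0.7, -0.4, -0.5]
grip_width: 0.0478
```

```bash
python3 shot.py wrist w10; python3 d.py .472 .092 .014 11.2; python3 shot.py scene s10 200 290 200 320
```

```text
scale 1.5625
t 13.25 pos [0.4734 0.092  0.0305] yaw 11.08 tilt 0.07 | delta [16.5 -1.4 -0.2] turn -0.12 | q [-0.04  0.66  1.93  0.    0.55 -0.23] F [-0.2  0.7 -0.2] w 0.0481
scale 6.666666666666667
```

View pics/w10.png

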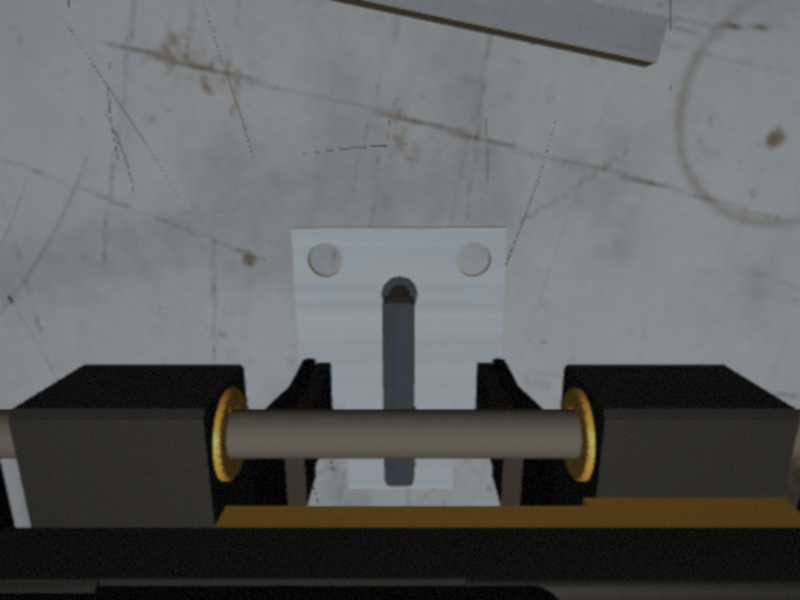

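View pics/s10.png

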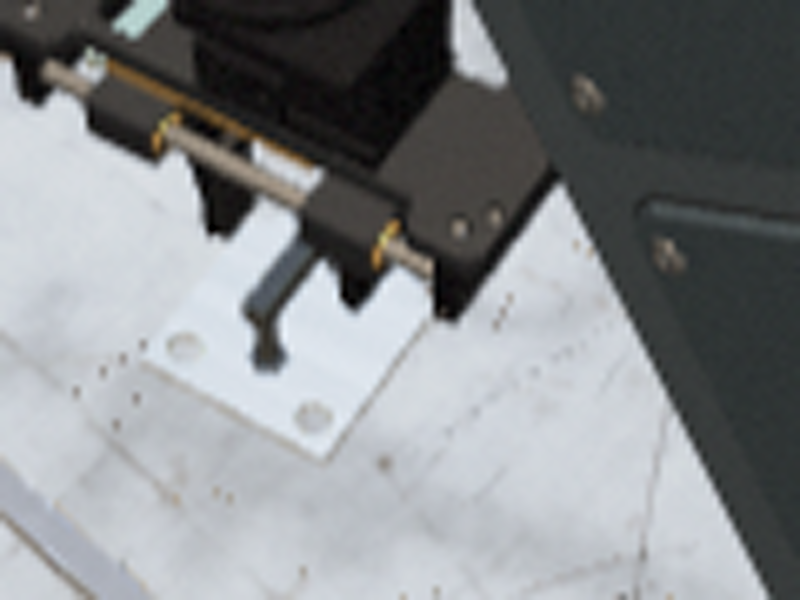

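The handle (px 383–414) sits between the fingers, about 1.4 mm off centre and parallel. I'll lower 16 mm, correct the offset, and close.

Call:
move_arm --pt "-0.1 5 -1.4 0 0" --pt "-0.1 10 -1.4 0 0" --pt "-0.1 14 -1.4 0 0" --pt "-0.1 16 -1.4 0 0" --pt "-0.1 16 -1.4 0 0" --pt "-0.1 16 -1.4 0 0"

```text
time: 13.8
position: [0.4713, 0.0917, 0.0137]
tool_rot: [0.449, 0.546, -0.45, 0.546]
ft_force: [0.5, 0.3, 0.0]
grip_width: 0.0478
```

Call:
move_arm --pt "1 0 0 0 0" --pt "1 0 0 0 0" --pt "1 0 0 0 0" --pt "1 0 0 0 0" --pt "1 0 0 0 0" --pt "1 0 0 0 0" --pt "1 0 0 0 0" --pt "1 0 0 0 0" --newtons 45

```text
time: 14.47
position: [0.4713, 0.0917, 0.0139]
tool_rot: [0.449, 0.546, -0.45, 0.546]
ft_force: [-0.4, 0.0, -0.1]
grip_width: 0.0095
```

```bash
python3 shot.py wrist w11; python3 d.py .472 .092 .014 11.2
```

```text
scale 1.5625
t 14.52 pos [0.4713 0.0918 0.0139] yaw 11.06 tilt 0.00 | delta [-0.1  0.7 -0.1] turn -0.14 | q [-0.04  0.7   1.94 -0.    0.51 -0.23] F [ 0.  -1.5  0.5] w 0.0096
```

View pics/w11.png

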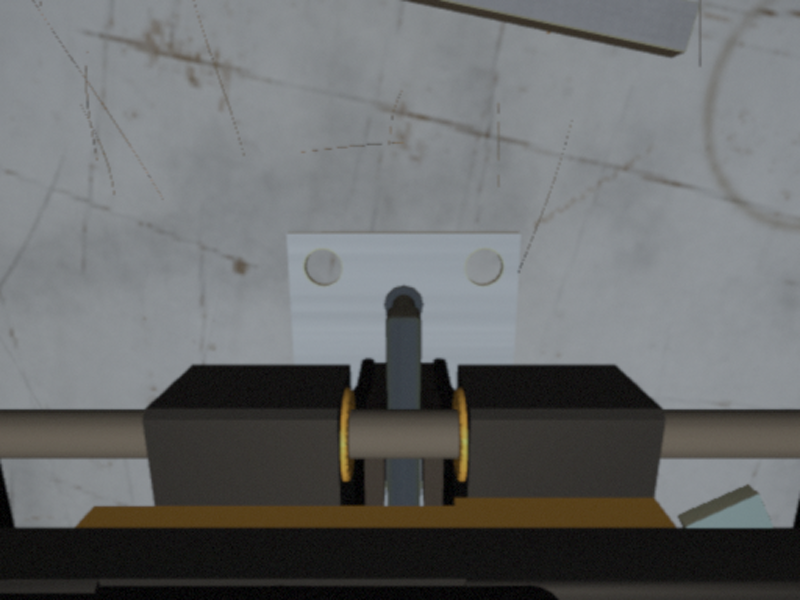

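Call:
move_arm --pt "1 -3 0 0 0" --pt "1 -10 0 0 0" --pt "1 -30 0 0 0" --pt "1 -60 0 0 0" --pt "1 -90 0 0 0" --pt "1 -100 0 0 0" --pt "1 -100 0 0 0" --pt "1 -100 0 0 0"

```text
time: 15.18
position: [0.4715, 0.0918, 0.1146]
tool_rot: [0.45, 0.545, -0.449, 0.546]
ft_force: [0.6, 1.2, -0.5]
grip_width: 0.0093
```

```bash
python3 shot.py wrist w12; python3 d.py .472 .092 .114 11.2; python3 shot.py scene s12 150 290 200 390
```

```text
scale 1.5625
t 15.23 pos [0.4707 0.0918 0.1137] yaw 11.05 tilt 0.04 | delta [-0.3  1.3  0. ] turn -0.15 | q [-0.04  0.5   1.89 -0.    0.76 -0.23] F [ 0.1  0.3 -2.6] w 0.0094
scale 4.2105263157894735
```

View pics/w12.png

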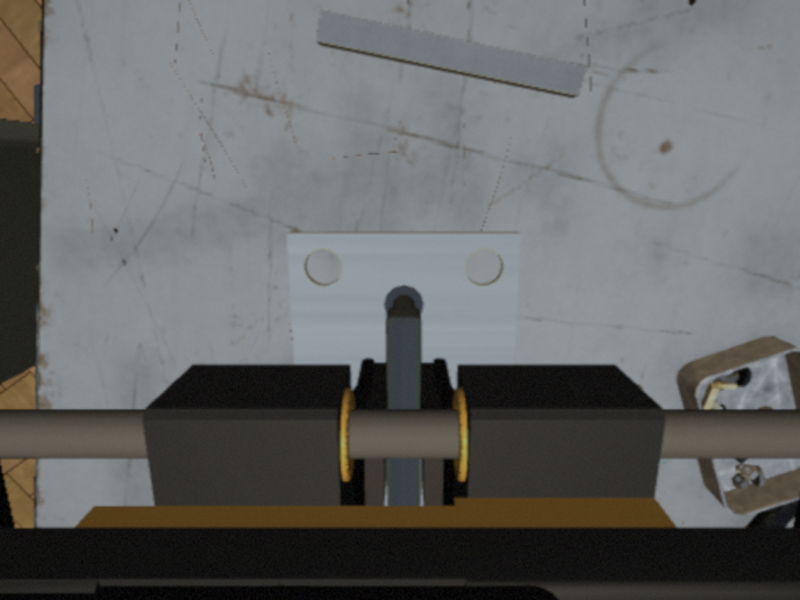

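View pics/s12.png

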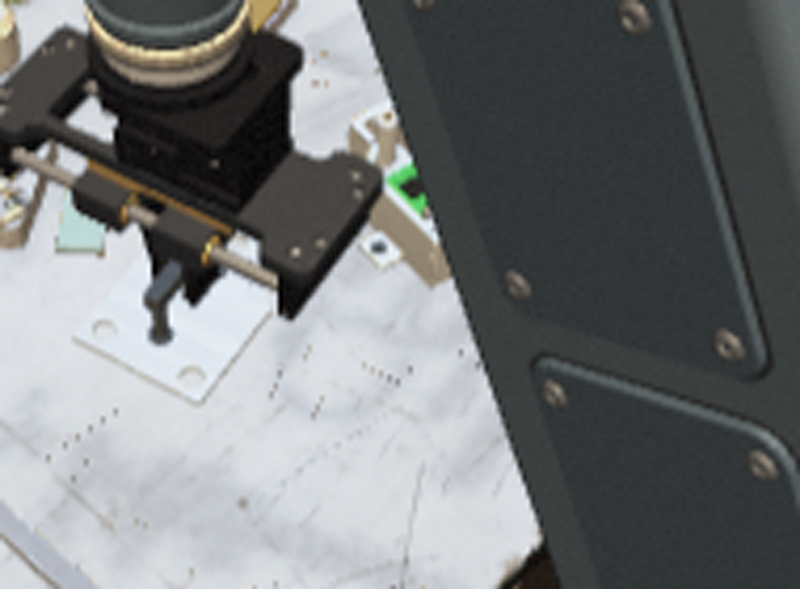

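```bash
python3 - <<'E'
from h import *
import pickle
s=1.5625
for n,l in(("w11",[(484,266),(323,266)]),("w12",[(484,266),(323,266)])):
    p=pickle.load(open(n+".pkl","rb"));M=np.array(p["tool_from_camera"])
    # refine centres via ellipse on enhanced crop skipped; plane tool x = +0.0099.. (top face)
    o=[]
    for a,b in l:
        d=M[:3,:3]@np.array([(a/s-p["cx"])/p["fx"],(b/s-p["cy"])/p["fy"],1]);c=M[:3,3];o.append((c+d*(.0105-c[0])/d[0]))
    a,b=o; print(np.round(a*1e3,2),np.round(b*1e3,2),np.linalg.norm(a-b)*1e3)
    # in tool yz; cover: hole_a-hole_b along +y cover
    ey=(a-b)[1:]/np.linalg.norm((a-b)[1:]); print("cover y dir in tool yz",ey, "mid",((a+b)/2)[1:]*1e3)
E
```

```text
[ 10.5   28.79 -38.65] [ 10.5  -27.49 -38.65] 56.28293438233211
cover y dir in tool yz [ 9.99999999e-01 -3.26268635e-05] mid [  0.6475923  -38.64786426]
[ 10.5   28.79 -38.65] [ 10.5  -27.49 -38.65] 56.282730219713905
cover y dir in tool yz [ 1.00000000e+00 -3.09126232e-05] mid [  0.64897616 -38.64762658]
```

```bash
python3 - <<'E'
import cv2,pickle,numpy as np
im=pickle.load(open("w12.pkl","rb"))["image"][140:210,170:350,::-1]
b=cv2.resize(im,None,fx=4.4,fy=4.4,interpolation=cv2.INTER_CUBIC)
b=cv2.convertScaleAbs(b,alpha=2.2,beta=-200); cv2.imwrite("pics/z3.png",b)
E
```

```text
(no output)
```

View pics/z3.png

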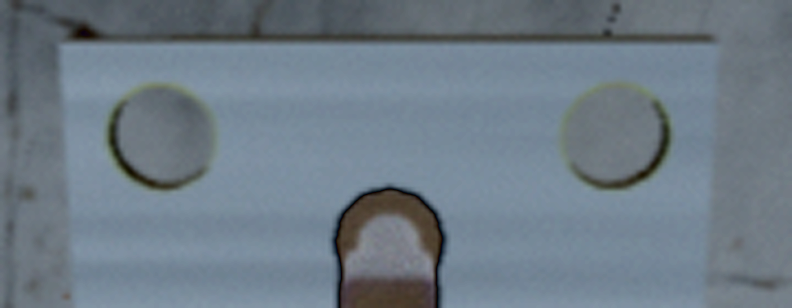

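The cover is held level: holes at px (323,266) and (484,266) in both w11 and w12, 56.3 mm apart. Moving it over the housing, still high.

Call:
move_arm --pt "1 0 -6 25 -7" --pt "1 0 -12 55 -14" --pt "1 0 -18 85 -21" --pt "1 0 -24 115 -28" --pt "1 0 -30 145 -35" --pt "1 0 -36 175 -42" --pt "1 0 -42 200 -49" --pt "1 0 -44 207 -56"

```text
time: 15.95
position: [0.4681, -0.1237, 0.1125]
tool_rot: [0.142, 0.693, -0.143, 0.692]
ft_force: [0.8, 0.5, -1.1]
grip_width: 0.0096
```

Call:
move_arm --pt "1 0 0 0 -6" --pt "1 0 0 0 -11.5" --pt "1 0 0 0 -11.5" --pt "1 0 0 0 -11.5" --pt "1 0 0 0 -11.5"

```text
time: 16.37
position: [0.4674, -0.1194, 0.1131]
tool_rot: [0.074, 0.704, -0.074, 0.703]
ft_force: [-0.4, -0.3, -1.6]
grip_width: 0.0094
```

```bash
python3 shot.py wrist w13; python3 d.py .4672 -.1196 .114 78.6; python3 shot.py scene s13 110 250 220 410
```

```text
scale 1.5625
t 16.42 pos [ 0.4675 -0.1194  0.1133] yaw 78.02 tilt 0.08 | delta [-0.7 -0.2 -0.3] turn -0.58 | q [-0.48  0.5   1.88 -0.    0.76 -1.84] F [ 1.  -0.2 -1.8] w 0.0094
scale 4.2105263157894735
```

View pics/w13.png

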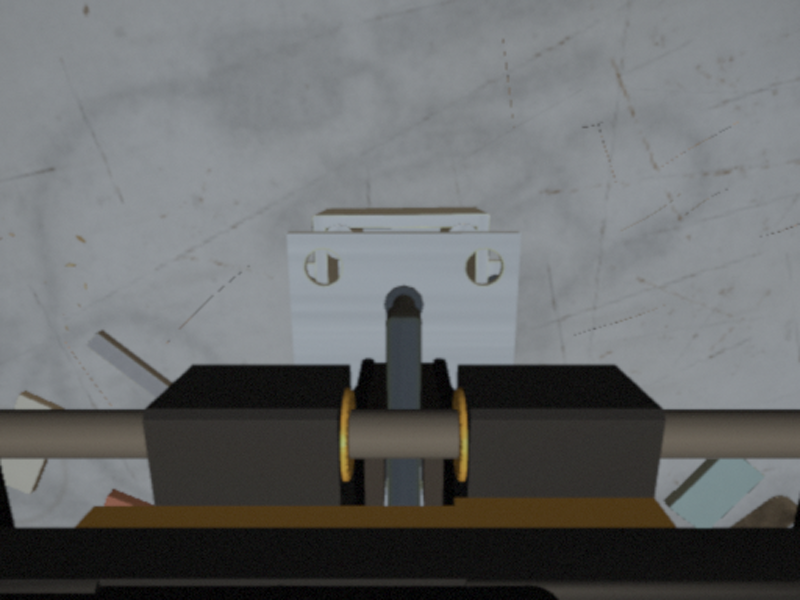

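View pics/s13.png

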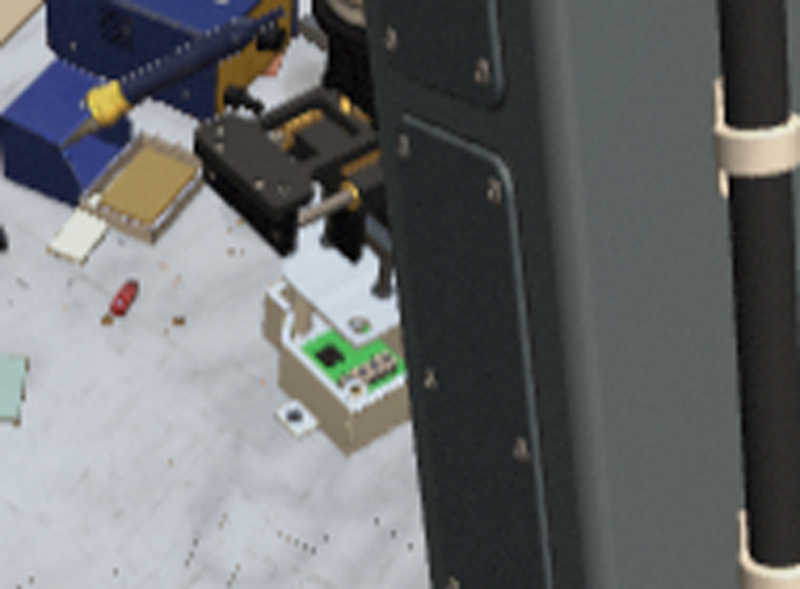

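```bash
python3 - <<'E'
import cv2,pickle,numpy as np
im=pickle.load(open("w13.pkl","rb"))["image"][125:195,175:345,::-1]
b=cv2.resize(im,None,fx=4.7,fy=4.7,interpolation=cv2.INTER_CUBIC)
b=cv2.convertScaleAbs(b,alpha=1.6,beta=-90); cv2.imwrite("pics/z4.png",b)
E
```

```text
(no output)
```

View pics/z4.png

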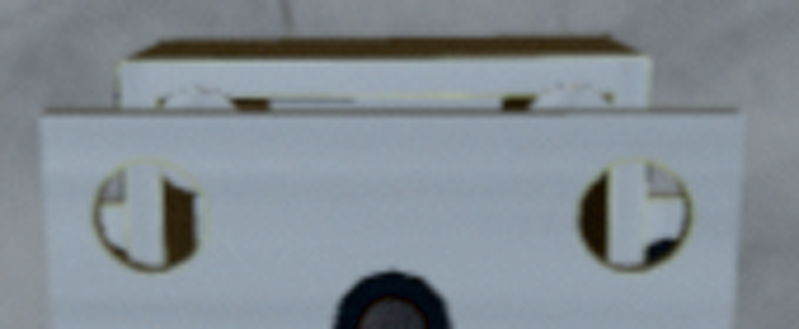

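```bash
cat > rel.py <<'E'
from h import *
import pickle
def tl(p,u,v,X):  # point in tool frame at tool x = X
    M=np.array(p["tool_from_camera"]);d=M[:3,:3]@np.array([(u-p["cx"])/p["fx"],(v-p["cy"])/p["fy"],1]);c=M[:3,3];return c+d*(X-c[0])/d[0]
E
python3 - <<'E'
from rel import *
p=pickle.load(open("w13.pkl","rb"));k=4.7
tcpz=(p["M"]@np.linalg.inv(np.array(p["tool_from_camera"])))[2,3];print(tcpz)
f=lambda a,b,X:tl(p,175+a/k-.4,125+b/k-.4,X)*1e3
L,Rr=f(119,61,tcpz-.045),f(652,57,tcpz-.045)
cl,cr=f(40,112,.0099),f(742,112,.0099)
for n,a,b in(("housing",L,Rr),("cover",cl,cr)):
    print(n,a.round(2),b.round(2),np.linalg.norm(a-b),"mid",((a+b)/2).round(2),"angle",np.degrees(np.arctan2(b[2]-a[2],b[1]-a[1])))
E
```

```text
0.11307428966485716
housing [ 68.07 -39.88 -50.42] [ 68.07  39.64 -51.01] 79.52210681863518 mid [ 68.07  -0.12 -50.72] angle -0.4233347416044071
cover [  9.9  -39.28 -49.68] [  9.9   40.68 -49.68] 79.95930470278013 mid [  9.9    0.7  -49.68] angle 0.003085729145085259
```

The housing's wide edge and the cover's edge differ by (-0.8, -1.0) mm and -0.42° in tool axes. I'll correct that and descend most of the way.

Call:
move_arm --pt "1 0 -0.4 -1 -0.5" --pt "1 10 -0.4 -1 -0.5" --pt "1 20 -0.4 -1 -0.5" --pt "1 30 -0.4 -1 -0.5" --pt "1 36 -0.4 -1 -0.5" --pt "1 38 -0.4 -1 -0.5" --pt "1 38 -0.4 -1 -0.5" --pt "1 38 -0.4 -1 -0.5"

```text
time: 17.13
position: [0.467, -0.1201, 0.0761]
tool_rot: [0.07, 0.703, -0.07, 0.704]
ft_force: [-0.5, 0.5, -1.8]
grip_width: 0.0095
```

```bash
python3 d.py .4665 -.1186 .069 78.6; python3 shot.py wrist w14 125 195 175 345;  python3 shot.py scene s14 130 230 250 380
```

```text
t 17.13 pos [ 0.467  -0.1201  0.0761] yaw 78.60 tilt 0.02 | delta [ 7.1  1.3 -0.8] turn 0.00 | q [-0.48  0.57  1.91  0.    0.66 -1.86] F [-0.5  0.5 -1.8] w 0.0095
scale 4.705882352941177
scale 6.0
```

View pics/w14.png

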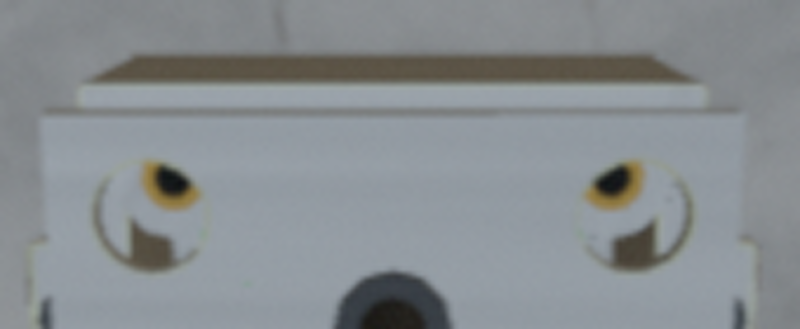

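View pics/s14.png

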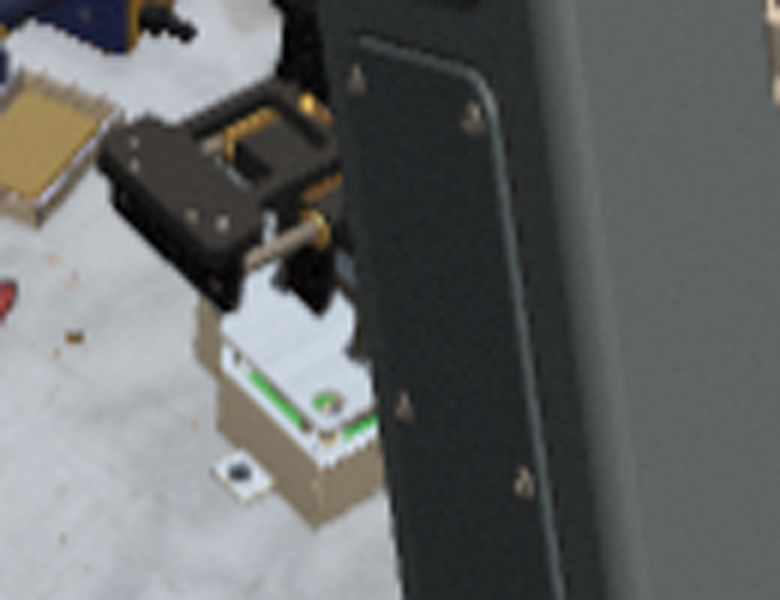

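Both threads now show through holes b (172,180) and a (612,180). Measuring the offsets.

```bash
cat > chk.py <<'E'
from rel import *
def chk(n,thb,tha,hb,ha,cl,cr,hl,hr):
    p=pickle.load(open(n+".pkl","rb"));k=800/170
    tz=(p["M"]@np.linalg.inv(np.array(p["tool_from_camera"])))[2,3]
    f=lambda q,X:tl(p,175+(q[0]+.5)/k-.5,125+(q[1]+.5)/k-.5,X)*1e3
    b,a=f(thb,tz-.045),f(tha,tz-.045); B,A=f(hb,.0099),f(ha,.0099)
    print("tcpz",tz,"thread-hole a",(a-A)[1:].round(2),"b",(b-B)[1:].round(2),"d",np.linalg.norm(a-b),np.linalg.norm(A-B))
    H=(f(hl,tz-.045)+f(hr,tz-.045))/2;C=(f(cl,.0099)+f(cr,.0099))/2; print("edge mid diff",(H-C)[1:].round(2),np.linalg.norm(f(hl,tz-.045)-f(hr,tz-.045)))
E
python3 - <<'E'
from chk import *
chk("w14",(172,181),(612,181),(152,215),(635,215),(40,112),(743,112),(78,86),(707,86))
E
```

```text
tcpz 0.07608926060159202 thread-hole a [ 0.17 -0.55] b [-0.49 -0.55] d 56.548837710079496 55.888037689585936
edge mid diff [ 0.13 -0.79] 79.58656223176071
```

Alignment is within 0.6 mm and 0°. Final small shift, and 7 mm down to a 10 mm gap.

Call:
move_arm --pt "1 2 -0.1 -0.6 0" --pt "1 4 -0.1 -0.6 0" --pt "1 6 -0.1 -0.6 0" --pt "1 7 -0.1 -0.6 0" --pt "1 7 -0.1 -0.6 0" --pt "1 7 -0.1 -0.6 0" --pt "1 7 -0.1 -0.6 0" --pt "1 7 -0.1 -0.6 0"

```text
time: 17.9
position: [0.4663, -0.12, 0.0689]
tool_rot: [0.07, 0.704, -0.07, 0.704]
ft_force: [0.3, -0.0, -1.7]
grip_width: 0.0095
```

```bash
python3 d.py .4665 -.1186 .069 78.6; python3 shot.py wrist w15 125 195 175 345;  python3 shot.py scene s15; python3 shot.py top t15 80 290 60 420
```

```text
t 17.90 pos [ 0.4663 -0.12    0.0689] yaw 78.59 tilt 0.01 | delta [-0.1  1.4 -0.1] turn -0.01 | q [-0.48  0.59  1.91  0.    0.64 -1.86] F [ 0.3 -0.  -1.7] w 0.0095
scale 4.705882352941177
scale 1.5625
scale 2.2222222222222223
```

View pics/w15.png

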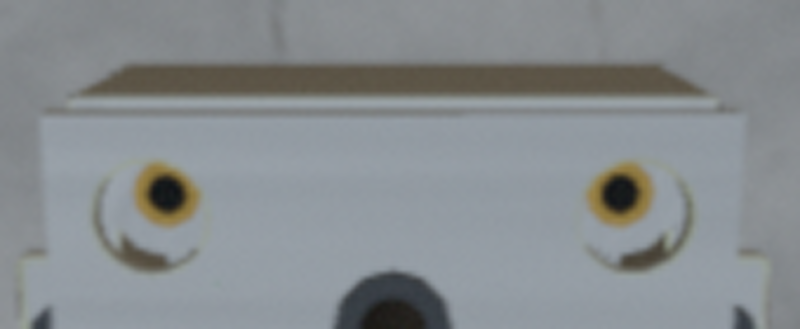

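View pics/s15.png

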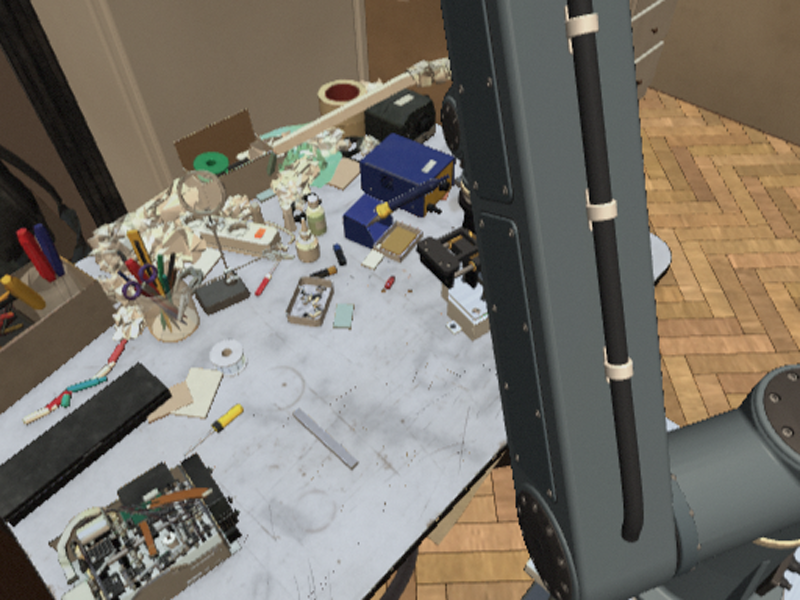

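View pics/t15.png

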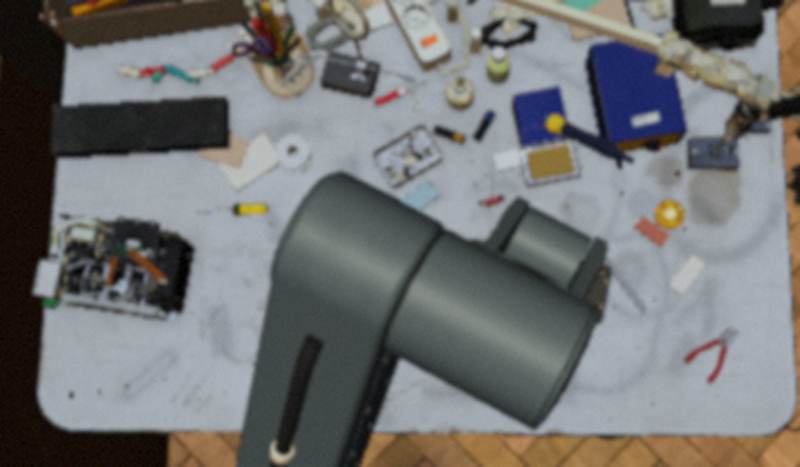

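```bash
python3 - <<'E'
from chk import *
chk("w15",(167,193),(620,193),(152,215),(635,215),(40,112),(744,112),(66,98),(719,98))
E
```

```text
tcpz 0.06891354023477173 thread-hole a [ 0.21 -0.2 ] b [-0.17 -0.2 ] d 56.266412783873044 55.88804169591358
edge mid diff [ 0.07 -0.06] 79.848743885555
```

Holes and threads agree within 0.3 mm, the tilt is 0.01°, and the wrist carries only the cover's weight. Handing in.

```bash
python3 -c "
from rig import robot
print(robot.hand_in()); o=robot.get_obs(); print(o['time'],o['position'],o['grip_width'],o['ft_force'])"
```

```text
the job is handed in; nothing more can be done
None
the job is handed in; nothing more can be done
```

I took the bar off the housing and laid it flat on the bench. The cover is now held level by its handle, about 1 cm above the housing, with its holes over the threaded holes. I handed the job in after about 18 s of robot time.

- **Bar:** It lies along world x at about (0.47, 0.219). I put it there, not at y 0.28, so the gripper body stayed clear of the feeder. A picture after release shows it lying flat, and it measured 128 mm long.
- **Cover:** Its underside is at about z = 0.055, which leaves a 10 mm gap. Tilt was 0.01°, and the wrist carried only about 1.7 N, the cover's weight, so it was not touching the housing.
- **Hole alignment:** In the wrist view, holes a and b are within 0.3 mm of their threads and the wide edges agree within 0.1 mm. Hole c is hidden by the gripper in that view, so its position follows from the measured position and turn.
- **Other objects:** In the last overview pictures the spool, tub, cutters and screwdriver appear where they were. I checked this by eye only.

**Disagreement with the description:** The fingertips are about 8 mm behind the reported TCP, not 25 mm ahead of it. Because of that, the first grasp closed on air above the bar and disturbed nothing. I measured the real offset from the pictures and used it for the rest of the job.

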